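# Open the sample jar and hold its cap over the mouth

### The arm

A 6-joint arm with a two-finger parallel gripper is mounted at the origin on the work surface. World frame = base frame: x ahead of the robot, y to its left, z up, the work surface at z = 0. Lengths are in m, angles in rad, forces in N, time in s.
With the tool pointing down it reaches from about 0.275 to 0.975 m from the base axis. Payload 8.4 kg.
Tool frame: the origin (TCP) lies at the very end of the fingers, on their centre line; the grasp point (between the pads) lies 19 mm behind it (robot.grasp_offset is the distance from the TCP to the grasp point, in m); z points along the fingers, y is the direction in which the jaws open and shut (so a half turn about z gives the same grasp; the last joint's range is limited). The gripper opens to 92 mm and grips with 3 to 60 N. Pads are 20 mm wide; open, the fingers measure 128 mm over their backs; the gripper's body (75 mm by 189 mm) begins 69 mm behind the grasp point.
Start: joints at [1.33, 0.353, 1.633, -0, 1.155, -0.002], TCP at [0.148, 0.607, 0.215] pointing down, gripper open.
Joint ranges: [-2.63, 2.63], [-0.92, 2.1], [0.06, 2.66], [-1.3, 4.44], [0, 2.69], [-3.02, 3.02]. Speed limits (rad/s): [2.22, 2.22, 2.79, 3.14, 3.14, 3.14].

### API

Orientations are given as a 3x3 rotation matrix whose columns are the frame's x, y, z axes.
In Python, from plant import robot gives the robot as it stands. The module is installed in compiled form; this text tells all that it offers.
- The arm moves only by the tool arm_command, never from a script. Its argument "motion" is a list of rows, each an object of numbers: "dx", "dy", "dz": the shift along the tool's x, y, z in m; "ax", "ay", "az": the turn, a rotation vector about the tool's x, y, z in degrees; "claw": the closure, from 0 (fully open) to 1 (shut). In form: [{"dx": .., "dy": .., "dz": .., "ax": .., "ay": .., "az": .., "claw": ..}, ...]. A call has 1 to 12 rows; each row is the pose to reach, as a shift and turn from the pose commanded when the call began, along the tool's axes at that moment; what a row does not reach only later rows make up. A row lasts 1/10 s, in which the tool goes at most 50 mm and 8.59 degrees, less where a joint would pass 70% of its speed; a pose out of reach is approached as far as the arm can. A call with a gripper value outside its range is refused whole. The fingers move at their own pace and stop on an object; the grip force is fixed at half the most. Time passes only in rows, so rows that repeat a pose let the fingers close. It gives the time, the measured TCP pose, the force and the opening at its end, in the units of the state.
- robot.state(): the state, without advancing time (a new reading comes with each control period).
- robot.read_camera(name): name is "scene" or "top" or "wrist"; returns a dict with "image" (400x640x3 uint8, red, green, blue), "camera_matrix" (3x3 intrinsics, pixels), "k1" (the pictures are not rectified: a ray, as slopes to the right and down, at radius r is drawn at 1 + k1 r^2 times it, then the intrinsics apply), "R" (3x3) and "t" (3): a world point X has camera coordinates R X + t; the wrist camera has in their place "mount" (4x4, takes a point from camera to tool coordinates, whose origin is the TCP and whose axes are the flange's). Camera axes: x right, y down, z forward; pixel columns grow to the right and rows downward; lengths in m; the calibration is good to about 2 mm. A picture is of the moment at which its call begins: read the wrist's pose just before it. There is no depth.
- robot.close_job(): hands the job in, once; it reports no verdict.
The state is a dict: "time": time; "qpos": joint angles; "dq": joint speeds; "tau": joint torques, N m; "position": TCP position; "orientation": TCP orientation; "ft_force": force on the tool from outside, world axes, zero at the start; "torque": the same for the moment, N m; "opening": finger opening in m.
Only numpy, scipy, OpenCV 4.12 (cv2) and the standard library are available. Lean on these libraries where they do the work, as an engineer would, in place of code of your own. Each camera call takes 0.05 s, during which the arm holds its last target.

### The job

Get the sample jar ready to be sampled: lift the loose dust cover off the jar and set it, still open side down, into the large round well of the holder block. Then unscrew the tight cap anticlockwise while the nest braces the square jar, stop turning once the thread lets go (about a fifth of a turn), and lift the cap straight off without pulling the jar out of its nest. Finish while holding the cap level in the gripper a few centimetres above the open mouth - do not put it down or let go - and leave the beaker, the bottles and the meter where they are.

Things in the scene. Friction and masses are not known exactly. Their poses are not given: they have to be found in the camera images.
- nest: fixed bracing nest: dark steel base plate 130 x 130 x 6 mm with a square aluminium wall, 99 mm outside, 83 mm inside, top 34 mm above the bench, in which the square jar stands so that it cannot turn (about 2 degrees of play). Origin: centre of its underside, on the bench; z up.
- jar: white plastic jar (0.6 to 1.1 kg), loose in the nest and held down by its weight alone. Square body 80 x 80 x 60 mm, round shoulder up to 66 mm (radius 26), then a round neck of 31 mm diameter, mouth at 96 mm. The neck carries two thread lugs. Origin: centre of its underside, 6 mm above the bench when seated; z up along the neck.
- cap: blue ribbed round screw cap, 50 mm diameter, 26 mm tall, 40 g, hidden under the cover at first. Origin: centre of its lower rim; z up. Screwed on, rim 74 mm and top 100 mm above the jar's underside (80 and 106 mm above the bench); the jar's body lies 14 mm below its rim. Grip any diameter, upper half. Until unscrewed it cannot be lifted; then it lifts straight off, clear of the neck after 22 mm.
- cover: grey dust cover, a loose upside-down cup, 63 mm outside diameter, 48 mm tall, 50 g (solid top 12 mm, 57 mm inside, open below). It rests on the cap: rim 70 mm, top 118 mm above the bench. Origin: centre of its lower rim; z up through its closed top. Lift 45 mm to clear the cap. Grip it near its top (about 10 mm below) so the fingers clear the holder.
- holder: fixed white holder block, 100 x 150 x 20 mm, with one large round well (point well) and two small 22 mm vial wells at its other end. Origin: centre of its underside, on the bench; x is its short side, y its long side; the large well is centred at y = -25 mm, the small ones at y = +50 mm.
- well (a point): centre of the floor of the large well, 10 mm above the bench. The well is 68 mm in diameter and 10 mm deep. The cover set in it stands with its rim on this floor and its top 58 mm above the bench.
- jar_mouth (a point): centre of the jar's mouth: the top of the neck, 96 mm above the jar's underside (102 mm above the bench).
- thread (a joint): angle of the slotted insert in the neck, turned by the cap's key: 0 tight, growing anticlockwise from above; it lags the gripper's turn by 0.1 to 0.25 rad. Friction 0.3 N m (grip 25 N or more). The cap is free from about 0.8 rad; a gripper turn of 1.2 to 1.6 rad is a good one; past 1.9 is overturned. It stays where it is left.
- beaker: bystander: glass beaker, 72 mm diameter, 90 mm tall, beyond the work. Origin: centre of its underside.
- bottle_a: bystander: clear round bottle with blue cap, 70 mm diameter, 150 mm tall. Origin: centre of its underside.
- bottle_b: bystander: amber jar with blue cap, 60 mm diameter, 120 mm tall. Origin: centre of its underside.
- meter: bystander: black hand-held meter with grey handle lying on the bench, about 200 x 180 x 45 mm, to the left. Origin: centre of its underside.
Not all that is in view belongs to the job. What is shaped like the cover but blue is not meant. Several things have the shape of the holder; the one meant has the colours described above.

How it is judged:
On the way, in this order (a step that is already met when the one before it is completed fails the run):
1. the dust cover stands in the large well, open side down, released (horizontal distance between cover and well below 0.006 m and z of cover in the frame of well below 0.004 m and angle between cover's own z axis and vertical below 0.1 rad and contact force between the fingers and cover below 0.1 N and linear speed of cover below 0.03 m/s), for 0.2 s.
2. the cap is unscrewed: thread turned by at least 0.7 rad while the cap is still on the jar (value of joint thread above 0.7 rad and z of cap in the frame of jar below 0.08 m), for 0.1 s.
At the end, for the whole second after the job is handed in: cap held still by the fingers, level within 0.2 rad, rim 4 to 70 mm above the mouth, within 20 mm of its axis, clear of the jar; jar upright, seated in the nest within 4 mm; cover released, open side down on the large well's floor (6 mm sideways, 4 mm height) (horizontal distance between cover and well below 0.006 m and z of cover in the frame of well below 0.004 m and angle between cover's own z axis and vertical below 0.1 rad and contact force between the fingers and cover below 0.1 N and z of cap in the frame of jar_mouth between 0.004 and 0.07 m and horizontal distance between cap and jar_mouth below 0.02 m and angle between cap's own z axis and vertical below 0.2 rad and contact force between the fingers and cap above 1 N and contact force between cap and jar below 0.1 N and linear speed of cap below 0.03 m/s and z of jar in the frame of nest below 0.01 m and angle between jar's own z axis and vertical below 0.08 rad and horizontal distance between jar and nest below 0.006 m); the arm keeps its last pose, push and grip.
It fails at once if the jar is pulled more than 15 mm up out of its nest or tipped (z of jar in the frame of nest above 0.021 m or angle between jar's own z axis and vertical above 0.25 rad).
It fails at once if the thread is overturned past 1.9 rad (value of joint thread above 1.9 rad).
It fails at once if a bystander is moved by more than 30 mm (distance of any of beaker, bottle_a, bottle_b, meter from where it was at the start of the episode above 0.03 m).
It also fails if it takes over 58 s, if anything falls off the work surface, if the arm or the gripper's body presses on something with over 40 N, if the wrist force passes 120 N, or if a joint passes its speed limit or range.

## Working session

There is one attempt and no reset: what is moved stays moved. The work goes in short steps, Python scripts to look and compute and a tool call to move; the robot and the scene stay as the last step left them, time stands still between calls to the robot, and variables do not carry over. Pictures are saved under pics/ and viewed, and the job is handed in when it is done.

Besides the shell and the picture viewer there is one more tool, called as name(argument=value, ...) on one line, values as JSON. arm_command: Moves the arm, as the interface text tells. Its arguments: {"type":"object","properties":{"motion":{"type":"array","items":{"type":"object","properties":{"dx":{"type":"number"},"dy":{"type":"number"},"dz":{"type":"number"},"ax":{"type":"number"},"ay":{"type":"number"},"az":{"type":"number"},"claw":{"type":"number"}}}}},"required":["motion"]}

```bash
ls; mkdir -p pics
python3 - <<'E'
from plant import robot
import cv2,json,numpy as np
print(robot.state())
for n in ["scene","top","wrist"]:
    c=robot.read_camera(n)
    cv2.imwrite(f"pics/{n}0.png",c["image"][:,:,::-1])
    print(n,{k:np.round(v,4).tolist() if not np.isscalar(v) else v for k,v in c.items() if k!="image"})
E
```

```text
pics
{'time': 0.0, 'qpos': array([ 1.32962109e+00,  3.53638745e-01,  1.63414062e+00,  2.60145176e-05,
        1.15519007e+00, -2.40849088e-03]), 'dq': array([ 0.00011941,  0.00019286, -0.00056035, -0.00015277,  0.00143979,
        0.00039488]), 'tau': array([ 7.85399934e-04, -5.93820477e+01, -3.34223843e+01,  6.98725926e-02,
        2.32718408e-02, -8.46562125e-05]), 'position': array([0.14769299, 0.60678517, 0.21386679]), 'orientation': array([[-9.71627890e-01,  2.36514523e-01, -3.51946132e-04],
       [ 2.36514783e-01,  9.71626978e-01, -1.33124599e-03],
       [ 2.71013470e-05, -1.37671620e-03, -9.99999052e-01]]), 'ft_force': array([ 0.29745388, -0.05500747, -0.27735586]), 'torque': array([-0.00905424, -0.02460059, -0.01327587]), 'opening': 0.09206836339630953}
scene {'camera_matrix': [[415.1272, 0.0, 323.4867], [0.0, 415.1272, 196.6535], [0.0, 0.0, 1.0]], 'k1': 0.015983413166836734, 'R': [[-0.6304, 0.7762, -0.0089], [0.6759, 0.5432, -0.498], [-0.3817, -0.32, -0.8671]], 't': [0.2283, -0.3921, 1.431]}
top {'camera_matrix': [[507.4257, 0.0, 315.3624], [0.0, 507.4257, 204.3912], [0.0, 0.0, 1.0]], 'k1': -0.0932563880206685, 'R': [[-0.0215, -0.9997, -0.014], [-0.9942, 0.0228, -0.1047], [0.105, 0.0117, -0.9944]], 't': [0.1426, 0.5495, 1.1643]}
wrist {'camera_matrix': [[303.0936, 0.0, 313.1831], [0.0, 303.0936, 197.2612], [0.0, 0.0, 1.0]], 'k1': -0.03864848954262156, 'mount': [[0.0003, -0.9711, -0.2388, 0.0659], [1.0, 0.0002, 0.0003, 0.0], [-0.0003, -0.2388, 0.9711, -0.1697], [0.0, 0.0, 0.0, 1.0]]}
```

View pics/scene0.png

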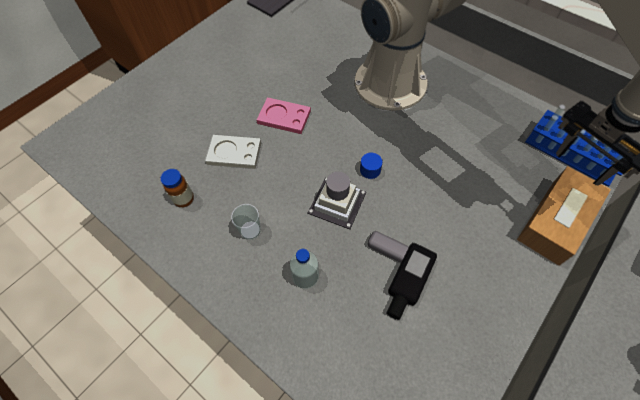

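View pics/top0.png

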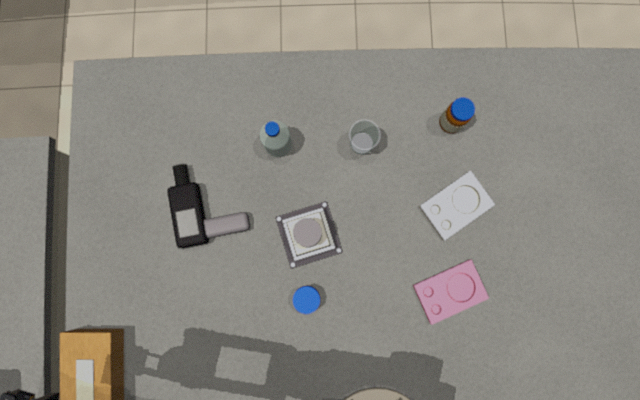

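View pics/wrist0.png

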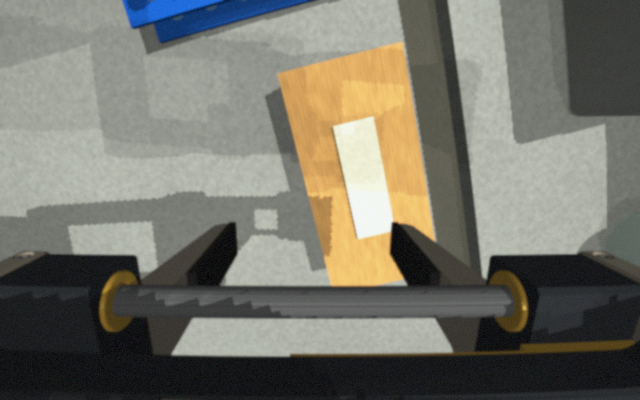

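The top view shows the grey cover at about (308,233) in the nest and the white holder at about (457,205), with its large well near (466,199). The blue cup at (306,299) and the pink block are decoys. I'll enlarge the crops next.

Run:
```python
import cv2
im=cv2.imread("pics/top0.png")
a=cv2.resize(im[195:275,265:355],None,fx=7,fy=7,interpolation=cv2.INTER_CUBIC)
b=cv2.resize(im[165:245,415:500],None,fx=7,fy=7,interpolation=cv2.INTER_CUBIC)
cv2.imwrite("pics/ca.png",a);cv2.imwrite("pics/cb.png",b)
```

```text
(no output)
```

View pics/ca.png

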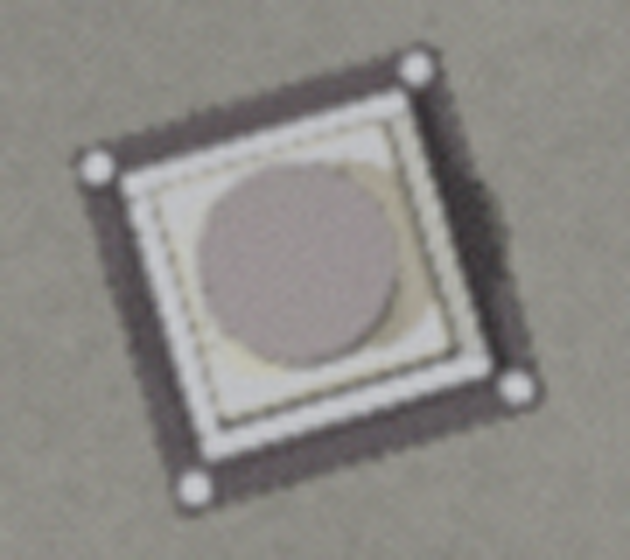

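View pics/cb.png

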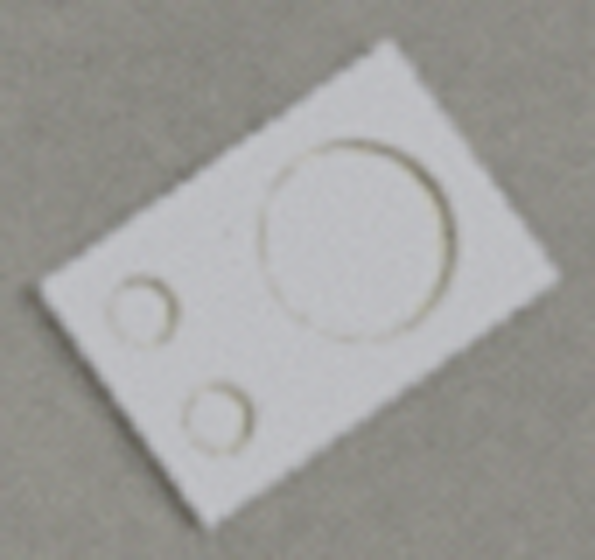

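```bash
cat > h.py <<'E'
import numpy as np,cv2
from plant import robot
CAL={"top":None,"scene":None}
def ray(c,px,R=None,C=None):
    K=np.array(c["camera_matrix"]);k1=c["k1"]
    p=cv2.undistortPoints(np.array(px,float).reshape(-1,1,2),K,np.array([k1,0,0,0.])).reshape(-1,2)
    return np.c_[p,np.ones(len(p))]
def onplane(c,px,z,st=None):
    d=ray(c,px)
    if "R" in c: R=np.array(c["R"]);t=np.array(c["t"]);C=-R.T@t;D=d@R
    else:
        M=np.array(c["mount"]);O=st["orientation"];D=d@(O@M[:3,:3]).T;C=st["position"]+O@M[:3,3]
    s=(z-C[2])/D[:,2]
    return C+s[:,None]*D
def crop(x0,y0,f,pts): return np.array([x0,y0])+(np.array(pts,float)+.5)/f-.5
def proj(c,X,st=None):
    X=np.atleast_2d(X)
    if "R" in c: p=X@np.array(c["R"]).T+np.array(c["t"])
    else:
        M=np.array(c["mount"]);O=st["orientation"]
        p=((X-st["position"])@O-M[:3,3])@M[:3,:3]
    s=p[:,:2]/p[:,2:];r=(s**2).sum(1,keepdims=True);s=s*(1+c["k1"]*r)
    K=np.array(c["camera_matrix"]);return s*[K[0,0],K[1,1]]+K[:2,2]
E
python3 - <<'E'
from h import *
np.set_printoptions(precision=4,suppress=True)
c=robot.read_camera("top")
b=onplane(c,crop(265,195,7,[(418,69),(96,167),(194,490),(517,388)]),.008)
print(b,b.mean(0),[np.linalg.norm(b[i]-b[i-1]) for i in range(4)], np.degrees([np.arctan2(*(b[i]-b[i-1])[[1,0]]) for i in range(4)]))
cv=onplane(c,crop(265,195,7,[(298,265),(199,265),(398,265),(298,163),(298,367)]),.118);print(cv)
h=onplane(c,crop(415,165,7,[(388,38),(560,272),(210,527),(38,287)]),.02)
print(h,h.mean(0),[np.linalg.norm(h[i]-h[i-1]) for i in range(4)],np.degrees([np.arctan2(*(h[i]-h[i-1])[[1,0]]) for i in range(4)]))
w=onplane(c,crop(415,165,7,[(357.5,241),(259,241),(456,241),(357,140),(357,342)]),.02);print(w)
y=(h[0]+h[1])/2-(h[2]+h[3])/2;y/=np.linalg.norm(y); print("well from corners",h.mean(0)+.025*y)
s=robot.state();print(s["time"])
sc=robot.read_camera("scene"); print(proj(sc,[cv[0],w[0]]))
E
python3 -c "
import cv2
im=cv2.imread('pics/scene0.png')
cv2.imwrite('pics/cc.png',cv2.resize(im[120:230,195:385],None,fx=4,fy=4,interpolation=cv2.INTER_CUBIC))"
```

```text
[[0.5542 0.1092 0.008 ]
 [0.5231 0.2201 0.008 ]
 [0.4126 0.1884 0.008 ]
 [0.4447 0.0782 0.008 ]] [0.4836 0.149  0.008 ] [np.float64(0.11388345329949645), np.float64(0.11512725413707599), np.float64(0.11495571384335784), np.float64(0.11482731738819178)] [  15.8253  105.7029 -164.0238  -73.7626]
[[0.4825 0.1484 0.118 ]
 [0.4832 0.1791 0.118 ]
 [0.4818 0.1175 0.118 ]
 [0.5142 0.1478 0.118 ]
 [0.451  0.1491 0.118 ]]
[[ 0.6281 -0.2427  0.02  ]
 [ 0.546  -0.2978  0.02  ]
 [ 0.4623 -0.1729  0.02  ]
 [ 0.545  -0.1179  0.02  ]] [ 0.5454 -0.2078  0.02  ] [np.float64(0.1498608173535288), np.float64(0.09883500587778284), np.float64(0.15033897217858325), np.float64(0.09933869609441898)] [ -56.3507 -146.1008  123.8416   33.6227]
[[ 0.5582 -0.2282  0.02  ]
 [ 0.559  -0.1943  0.02  ]
 [ 0.5575 -0.2623  0.02  ]
 [ 0.593  -0.2299  0.02  ]
 [ 0.5237 -0.2263  0.02  ]]
well from corners [ 0.5592 -0.2286  0.02  ]
0.2
[[337.9598 179.9718]
 [225.2693 148.1268]]
```

View pics/cc.png

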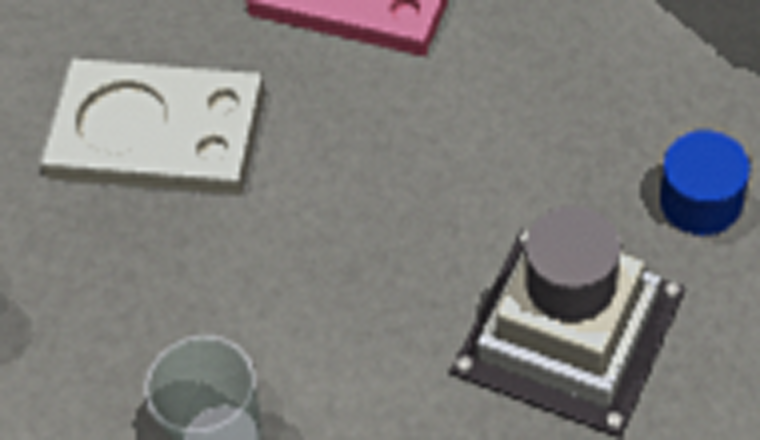

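```bash
cat >> h.py <<'E'
from scipy.spatial.transform import Rotation as Rn
W=np.array([[0,1,0],[1,0,0],[0,0,-1.]])
def go(p,O=W):
    s=robot.state();A=s["orientation"]
    print("t",round(s["time"],2),"pos",s["position"].round(4),"d mm",(1000*A.T@(np.array(p)-s["position"])).round(1),"a deg",np.degrees(Rn.from_matrix(A.T@O).as_rotvec()).round(2),"q",s["qpos"].round(3),"f",s["ft_force"].round(1),"op",round(s["opening"],4))
E
python3 - <<'E'
from h import *
go([.483,.1487,.215])
E
```

```text
t 0.25 pos [0.1478 0.6071 0.2142] d mm [-434.1 -366.1   -0.5] a deg [-3.000e-02  3.000e-02  7.632e+01] q [ 1.33   0.353  1.634 -0.     1.155 -0.002] f [-0.3 -0.3  0.2] op 0.0919
```

arm_command(motion=[{"dx": -0.434, "dy": -0.366, "dz": 0, "az": 76.3, "claw": 0}, {"dx": -0.434, "dy": -0.366, "dz": 0, "az": 76.3, "claw": 0}, {"dx": -0.434, "dy": -0.366, "dz": 0, "az": 76.3, "claw": 0}, {"dx": -0.434, "dy": -0.366, "dz": 0, "az": 76.3, "claw": 0}, {"dx": -0.434, "dy": -0.366, "dz": 0, "az": 76.3, "claw": 0}, {"dx": -0.434, "dy": -0.366, "dz": 0, "az": 76.3, "claw": 0}, {"dx": -0.434, "dy": -0.366, "dz": 0, "az": 76.3, "claw": 0}, {"dx": -0.434, "dy": -0.366, "dz": 0, "az": 76.3, "claw": 0}, {"dx": -0.434, "dy": -0.366, "dz": 0, "az": 76.3, "claw": 0}, {"dx": -0.434, "dy": -0.366, "dz": 0, "az": 76.3, "claw": 0}, {"dx": -0.434, "dy": -0.366, "dz": 0, "az": 76.3, "claw": 0}, {"dx": -0.434, "dy": -0.366, "dz": 0, "az": 76.3, "claw": 0}])

```text
validation failed for argument at $.mo...
```

Run:
```python
from h import *
go([.483,.1487,.215])
c=robot.read_camera("wrist");cv2.imwrite("pics/w1.png",c["image"][:,:,::-1])
go([.483,.1487,.215])
```

```text
t 0.25 pos [0.1478 0.6071 0.2142] d mm [-434.1 -366.1   -0.5] a deg [-3.000e-02  3.000e-02  7.632e+01] q [ 1.33   0.353  1.634 -0.     1.155 -0.002] f [-0.3 -0.3  0.2] op 0.0919
t 0.3 pos [0.1478 0.6071 0.2143] d mm [-434.1 -366.1   -0.5] a deg [-2.000e-02  2.000e-02  7.632e+01] q [ 1.33   0.353  1.634 -0.     1.155 -0.002] f [-0.8 -0.2  0.5] op 0.0918
```

The call was refused and nothing moved. The rows left out ax and ay, so I'll try again with every field.

arm_command(motion=[{"dx": -0.04, "dy": -0.03, "dz": 0.0, "ax": 0.0, "ay": 0.0, "az": 8.0, "claw": 0.0}])

```text
time: 0.4
position: [0.1778, 0.5715, 0.2145]
orientation: [[-0.93, 0.367, -0.001], [0.367, 0.93, 0.003], [0.001, 0.002, -1.0]]
ft_force: [1.0, 0.3, 0.2]
opening: 0.0917
```

arm_command(motion=[{"dx": -0.437, "dy": -0.278, "dz": 0.0, "ax": 0.0, "ay": 0.0, "az": 68.3, "claw": 0.0}, {"dx": -0.437, "dy": -0.278, "dz": 0.0, "ax": 0.0, "ay": 0.0, "az": 68.3, "claw": 0.0}])

```text
time: 0.6
position: [0.2387, 0.4863, 0.2144]
orientation: [[-0.775, 0.631, 0.0], [0.631, 0.775, -0.0], [-0.0, -0.0, -1.0]]
ft_force: [0.1, 0.2, -0.3]
opening: 0.0916
```

Run:
```python
from h import *
go([.483,.1487,.215])
```

```text
t 0.6 pos [0.2387 0.4863 0.2144] d mm [-402.6 -107.5   -0.5] a deg [0.000e+00 1.000e-02 5.084e+01] q [ 1.112  0.224  1.812 -0.     1.106  0.224] f [ 0.1  0.2 -0.3] op 0.0916
```

arm_command(motion=[{"dx": -0.4, "dy": -0.108, "dz": 0.0, "ax": 0.0, "ay": 0.0, "az": 50.0, "claw": 0.0}, {"dx": -0.4, "dy": -0.108, "dz": 0.0, "ax": 0.0, "ay": 0.0, "az": 50.0, "claw": 0.0}, {"dx": -0.4, "dy": -0.108, "dz": 0.0, "ax": 0.0, "ay": 0.0, "az": 50.0, "claw": 0.0}, {"dx": -0.4, "dy": -0.108, "dz": 0.0, "ax": 0.0, "ay": 0.0, "az": 50.0, "claw": 0.0}, {"dx": -0.4, "dy": -0.108, "dz": 0.0, "ax": 0.0, "ay": 0.0, "az": 50.0, "claw": 0.0}, {"dx": -0.4, "dy": -0.108, "dz": 0.0, "ax": 0.0, "ay": 0.0, "az": 50.0, "claw": 0.0}, {"dx": -0.4, "dy": -0.108, "dz": 0.0, "ax": 0.0, "ay": 0.0, "az": 50.0, "claw": 0.0}, {"dx": -0.4, "dy": -0.108, "dz": 0.0, "ax": 0.0, "ay": 0.0, "az": 50.0, "claw": 0.0}, {"dx": -0.4, "dy": -0.108, "dz": 0.0, "ax": 0.0, "ay": 0.0, "az": 50.0, "claw": 0.0}, {"dx": -0.4, "dy": -0.108, "dz": 0.0, "ax": 0.0, "ay": 0.0, "az": 50.0, "claw": 0.0}, {"dx": -0.4, "dy": -0.108, "dz": 0.0, "ax": 0.0, "ay": 0.0, "az": 50.0, "claw": 0.0}, {"dx": -0.4, "dy": -0.108, "dz": 0.0, "ax": 0.0, "ay": 0.0, "az": 50.0, "claw": 0.0}])

```text
time: 1.8
position: [0.4809, 0.1537, 0.2145]
orientation: [[-0.021, 1.0, -0.001], [1.0, 0.021, 0.0], [0.0, -0.001, -1.0]]
ft_force: [-0.7, 0.7, -0.5]
opening: 0.0923
```

Run:
```python
from h import *
go([.483,.1487,.215])
s=robot.state()
c=robot.read_camera("wrist");cv2.imwrite("pics/w1.png",c["image"][:,:,::-1])
print(proj(c,[[.483,.1487,.118]],s))
```

```text
t 1.8 pos [0.4809 0.1537 0.2145] d mm [-5.   2.  -0.5] a deg [-0.03 -0.01  1.21] q [0.306 0.166 1.886 0.    1.091 0.285] f [-0.7  0.7 -0.5] op 0.0923
[[314.4661694  203.90543552]]
```

View pics/w1.png

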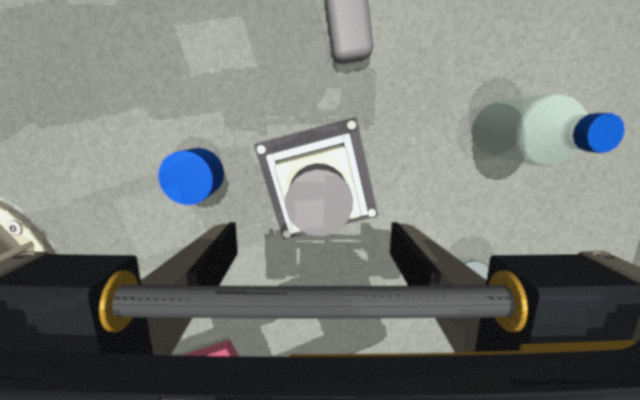

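```bash
python3 -c "
import cv2
im=cv2.imread('pics/w1.png')
cv2.imwrite('pics/cd.png',cv2.resize(im[150:250,250:390],None,fx=5,fy=5,interpolation=cv2.INTER_CUBIC))"
```

```text
(no output)
```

View pics/cd.png

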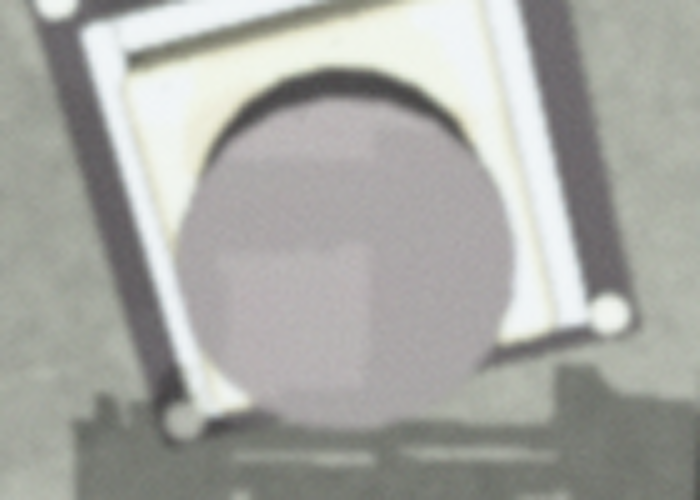

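The top face of the cover shows in the wrist view at about (318.8,202.3). That puts it some 3 mm further in x than the top camera did, so I'll compute both.

Run:
```python
from h import *
s=robot.state();c=robot.read_camera("wrist")
print(onplane(c,crop(250,150,5,[(345.5,263),(178,263),(513,263),(345,98),(345,428)]),.118,s).round(4))
go([.485,.1495,.089])
```

```text
[[0.4868 0.1505 0.118 ]
 [0.4564 0.1498 0.118 ]
 [0.5173 0.1511 0.118 ]
 [0.486  0.1806 0.118 ]
 [0.4876 0.1186 0.118 ]]
t 1.9 pos [0.4811 0.1538 0.2146] d mm [ -4.4   3.9 125.6] a deg [-0.01 -0.01  1.24] q [0.306 0.166 1.885 0.    1.091 0.284] f [-0.2  0.2  0.2] op 0.0919
```

arm_command(motion=[{"dx": -0.004, "dy": 0.004, "dz": 0.04, "ax": 0.0, "ay": 0.0, "az": 1.2, "claw": 0.0}, {"dx": -0.004, "dy": 0.004, "dz": 0.07, "ax": 0.0, "ay": 0.0, "az": 1.2, "claw": 0.0}, {"dx": -0.004, "dy": 0.004, "dz": 0.095, "ax": 0.0, "ay": 0.0, "az": 1.2, "claw": 0.0}, {"dx": -0.004, "dy": 0.004, "dz": 0.115, "ax": 0.0, "ay": 0.0, "az": 1.2, "claw": 0.0}, {"dx": -0.004, "dy": 0.004, "dz": 0.125, "ax": 0.0, "ay": 0.0, "az": 1.2, "claw": 0.0}, {"dx": -0.004, "dy": 0.004, "dz": 0.125, "ax": 0.0, "ay": 0.0, "az": 1.2, "claw": 0.0}, {"dx": -0.004, "dy": 0.004, "dz": 0.125, "ax": 0.0, "ay": 0.0, "az": 1.2, "claw": 0.0}])

```text
time: 2.6
position: [0.4862, 0.1491, 0.0902]
orientation: [[0.001, 1.0, 0.001], [1.0, -0.001, 0.0], [0.0, 0.001, -1.0]]
ft_force: [-0.2, -0.6, -0.9]
opening: 0.0917
```

Run:
```python
from h import *
s=robot.state()
go([.485,.1495,.089])
c=robot.read_camera("wrist");cv2.imwrite("pics/w2.png",c["image"][:,:,::-1])
```

```text
t 2.6 pos [0.4862 0.1491 0.0902] d mm [ 0.4 -1.2  1.2] a deg [ 0.03 -0.01 -0.03] q [0.295 0.336 1.987 0.    0.817 0.295] f [-0.2 -0.6 -0.9] op 0.0917
```

View pics/w2.png

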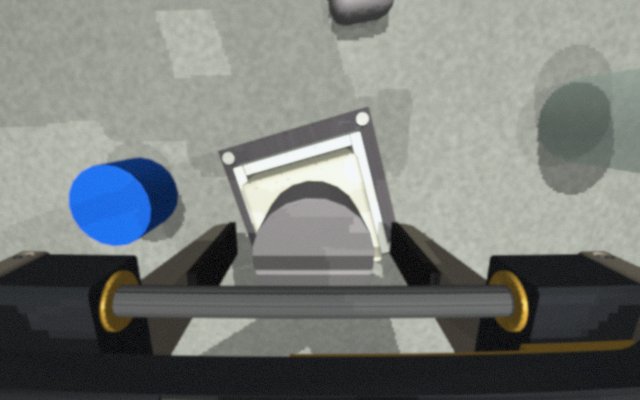

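The cover spans columns 253 to 373 and the fingers sit at 237 and 391, so it is centred. Closing now.

arm_command(motion=[{"dx": 0.0, "dy": 0.0, "dz": 0.001, "ax": 0.0, "ay": 0.0, "az": 0.0, "claw": 1.0}, {"dx": 0.0, "dy": 0.0, "dz": 0.001, "ax": 0.0, "ay": 0.0, "az": 0.0, "claw": 1.0}, {"dx": 0.0, "dy": 0.0, "dz": 0.001, "ax": 0.0, "ay": 0.0, "az": 0.0, "claw": 1.0}, {"dx": 0.0, "dy": 0.0, "dz": 0.001, "ax": 0.0, "ay": 0.0, "az": 0.0, "claw": 1.0}, {"dx": 0.0, "dy": 0.0, "dz": 0.001, "ax": 0.0, "ay": 0.0, "az": 0.0, "claw": 1.0}, {"dx": 0.0, "dy": 0.0, "dz": 0.001, "ax": 0.0, "ay": 0.0, "az": 0.0, "claw": 1.0}])

```text
time: 3.25
position: [0.4861, 0.1486, 0.0888]
orientation: [[0.001, 1.0, 0.0], [1.0, -0.001, 0.0], [0.0, 0.0, -1.0]]
ft_force: [-1.0, -0.3, 4.5]
opening: 0.0625
```

arm_command(motion=[{"dx": 0.0, "dy": 0.0, "dz": -0.01, "ax": 0.0, "ay": 0.0, "az": 0.0, "claw": 1.0}, {"dx": 0.0, "dy": 0.0, "dz": -0.03, "ax": 0.0, "ay": 0.0, "az": 0.0, "claw": 1.0}, {"dx": 0.0, "dy": 0.0, "dz": -0.055, "ax": 0.0, "ay": 0.0, "az": 0.0, "claw": 1.0}, {"dx": 0.0, "dy": 0.0, "dz": -0.08, "ax": 0.0, "ay": 0.0, "az": 0.0, "claw": 1.0}, {"dx": 0.0, "dy": 0.0, "dz": -0.1, "ax": 0.0, "ay": 0.0, "az": 0.0, "claw": 1.0}, {"dx": 0.0, "dy": 0.0, "dz": -0.1, "ax": 0.0, "ay": 0.0, "az": 0.0, "claw": 1.0}, {"dx": 0.0, "dy": 0.0, "dz": -0.1, "ax": 0.0, "ay": 0.0, "az": 0.0, "claw": 1.0}])

```text
time: 3.95
position: [0.4859, 0.1486, 0.1887]
orientation: [[0.001, 1.0, 0.001], [1.0, -0.001, 0.0], [0.0, 0.001, -1.0]]
ft_force: [-0.1, 0.5, -0.5]
opening: 0.063
```

Run:
```python
from h import *
s=robot.state()
go([.5595,-.228,.19])
c=robot.read_camera("wrist");cv2.imwrite("pics/w3.png",c["image"][:,:,::-1])
c=robot.read_camera("top");cv2.imwrite("pics/t3.png",c["image"][:,:,::-1])
c=robot.read_camera("scene");cv2.imwrite("pics/s3.png",c["image"][:,:,::-1])
```

```text
t 3.95 pos [0.4859 0.1486 0.1887] d mm [-376.5   74.1   -1.3] a deg [ 0.04 -0.01 -0.07] q [0.294 0.2   1.907 0.    1.034 0.295] f [-0.1  0.5 -0.5] op 0.063
```

View pics/w3.png

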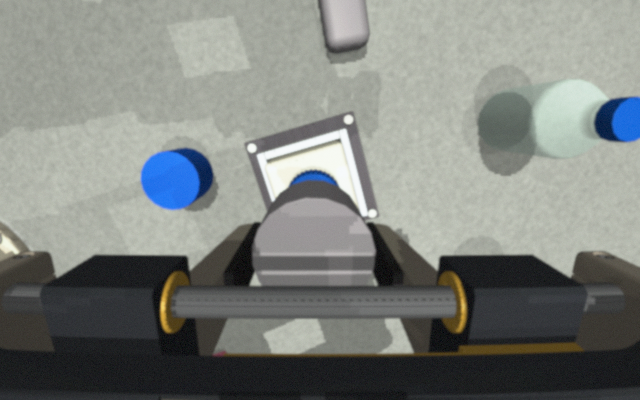

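View pics/s3.png

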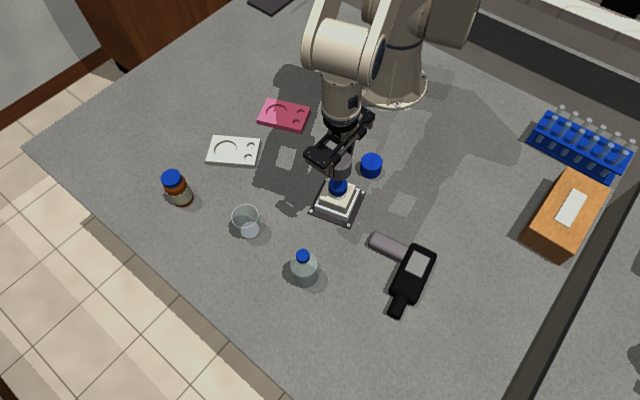

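The cover is up and the blue cap shows at about (314,178) in the wrist view. Next I'll measure where the cover sits in the tool frame.

Run:
```python
import cv2
im=cv2.imread('pics/w3.png')
cv2.imwrite('pics/ce.png',cv2.resize(im[160:290,240:390],None,fx=5,fy=5,interpolation=cv2.INTER_CUBIC)[:600])
from h import *
c=robot.read_camera("wrist");s=dict(position=np.zeros(3),orientation=np.eye(3))
for ox in (-.003,0,.003):
    a=np.radians(np.arange(-60,61,30))
    P=np.c_[ox+.0315*np.cos(a),.0315*np.sin(a),np.full(5,-.029)]
    print(ox,((proj(c,P,s)-[240,160]+.5)*5-.5).round(0).tolist())
    P[:,2]+=.048;
```

```text
-0.003 [[84.0, 377.0], [197.0, 266.0], [359.0, 224.0], [522.0, 266.0], [636.0, 378.0]]
0 [[82.0, 349.0], [196.0, 236.0], [359.0, 193.0], [523.0, 236.0], [637.0, 349.0]]
0.003 [[81.0, 320.0], [195.0, 206.0], [359.0, 163.0], [524.0, 206.0], [638.0, 320.0]]
```

View pics/ce.png

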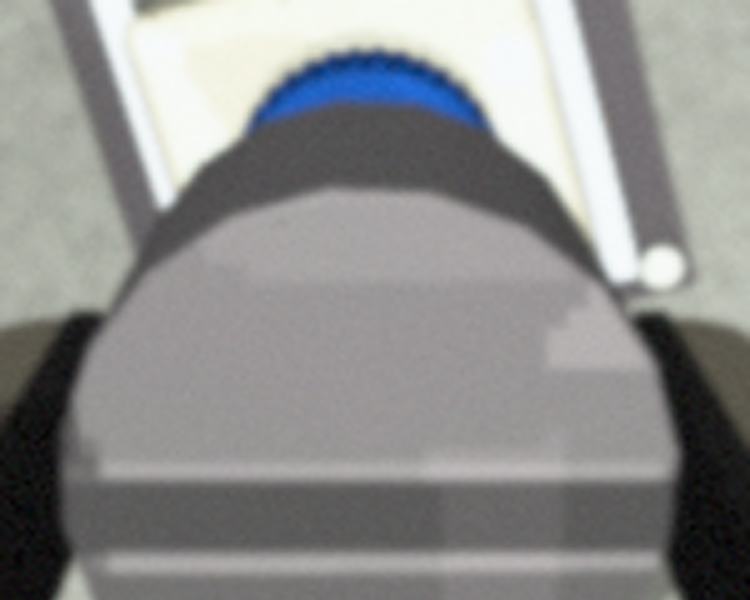

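arm_command(motion=[{"dx": -0.456, "dy": 0.073, "dz": 0.0, "ax": 0.0, "ay": 0.0, "az": 0.0, "claw": 1.0}, {"dx": -0.456, "dy": 0.073, "dz": 0.0, "ax": 0.0, "ay": 0.0, "az": 0.0, "claw": 1.0}, {"dx": -0.456, "dy": 0.073, "dz": 0.0, "ax": 0.0, "ay": 0.0, "az": 0.0, "claw": 1.0}, {"dx": -0.456, "dy": 0.073, "dz": 0.0, "ax": 0.0, "ay": 0.0, "az": 0.0, "claw": 1.0}, {"dx": -0.456, "dy": 0.073, "dz": 0.0, "ax": 0.0, "ay": 0.0, "az": 0.0, "claw": 1.0}, {"dx": -0.456, "dy": 0.073, "dz": 0.0, "ax": 0.0, "ay": 0.0, "az": 0.0, "claw": 1.0}, {"dx": -0.456, "dy": 0.073, "dz": 0.0, "ax": 0.0, "ay": 0.0, "az": 0.0, "claw": 1.0}, {"dx": -0.456, "dy": 0.073, "dz": 0.0, "ax": 0.0, "ay": 0.0, "az": 0.0, "claw": 1.0}, {"dx": -0.456, "dy": 0.073, "dz": 0.0, "ax": 0.0, "ay": 0.0, "az": 0.0, "claw": 1.0}, {"dx": -0.456, "dy": 0.073, "dz": 0.0, "ax": 0.0, "ay": 0.0, "az": 0.0, "claw": 1.0}, {"dx": -0.456, "dy": 0.073, "dz": 0.0, "ax": 0.0, "ay": 0.0, "az": 0.0, "claw": 1.0}, {"dx": -0.456, "dy": 0.073, "dz": 0.0, "ax": 0.0, "ay": 0.0, "az": 0.0, "claw": 1.0}])

```text
time: 5.35
position: [0.5577, -0.3063, 0.1876]
orientation: [[0.001, 1.0, -0.002], [1.0, -0.001, 0.002], [0.002, -0.002, -1.0]]
ft_force: [-0.6, 1.1, -0.6]
opening: 0.0628
```

Run:
```python
from h import *
s=robot.state()
go([.5595,-.228,.19])
c=robot.read_camera("wrist");cv2.imwrite("pics/w4.png",c["image"][:,:,::-1])
print(proj(c,[[.5595,-.228,.02]],s))
```

```text
t 5.35 pos [ 0.5577 -0.3063  0.1876] d mm [78.3  1.7 -2.3] a deg [-0.1  -0.09 -0.08] q [-5.050e-01  3.970e-01  1.632e+00  1.000e-03  1.115e+00 -5.040e-01] f [-0.6  1.1 -0.6] op 0.0628
[[314.26322558 112.09237571]]
```

View pics/w4.png

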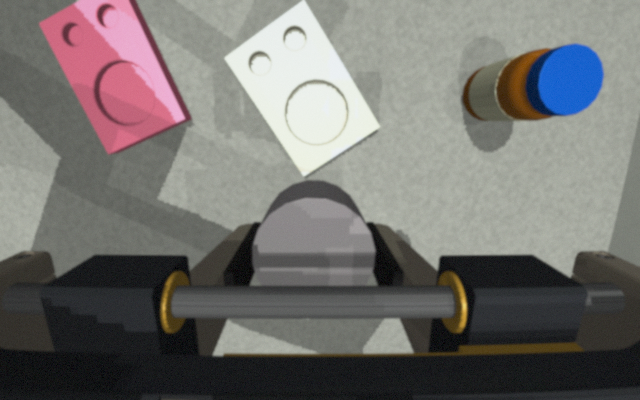

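```bash
python3 -c "
import cv2
im=cv2.imread('pics/w4.png')
cv2.imwrite('pics/cf.png',cv2.resize(im[70:155,270:370],None,fx=7,fy=7,interpolation=cv2.INTER_CUBIC))"
```

```text
(no output)
```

View pics/cf.png

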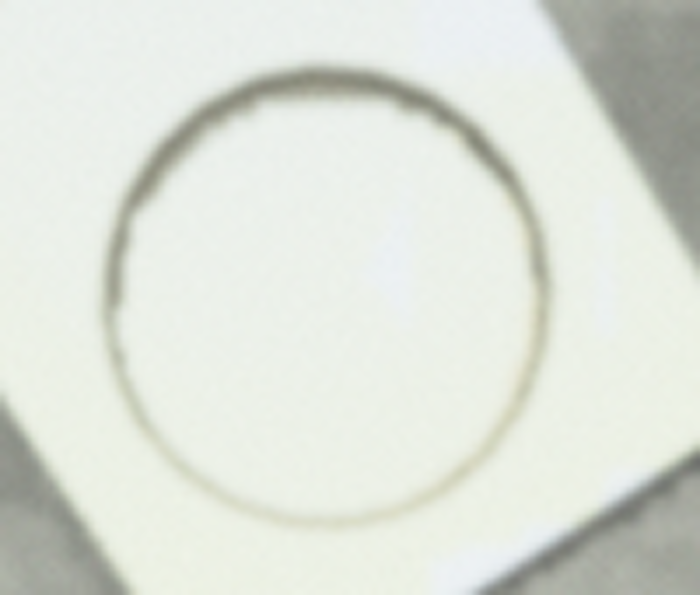

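Run:
```python
from h import *
np.set_printoptions(precision=5,suppress=True)
s=robot.state();c=robot.read_camera("wrist");print(c["mount"],c["camera_matrix"])
z=dict(position=np.zeros(3),orientation=np.eye(3))
print(proj(c,[[0,0,0],[.0315,0,-.029],[0,0,.17]],z))
p=crop(270,70,7,[(326,296),(105,296),(547,296),(326,65),(326,527)])
w=onplane(c,p,.02,s);print(w); print(w.mean(0))
```

```text
[[ 0.00025 -0.97113 -0.23854  0.06657]
 [ 1.       0.00022  0.00017  0.00079]
 [-0.00011 -0.23854  0.97113 -0.16972]
 [ 0.       0.       0.       1.     ]] [[303.09356   0.      313.18309]
 [  0.      303.09356 197.26116]
 [  0.        0.        1.     ]]
[[311.79243 237.76   ]
 [311.47272 198.28261]
 [312.4392  182.89535]]
[[ 0.56165 -0.22731  0.02   ]
 [ 0.52766 -0.22727  0.02   ]
 [ 0.59565 -0.22727  0.02   ]
 [ 0.56159 -0.1936   0.02   ]
 [ 0.56172 -0.26249  0.02   ]]
[ 0.56165 -0.22759  0.02   ]
```

Run:
```python
from h import *
np.set_printoptions(precision=5,suppress=True)
p=crop(270,70,7,[(326,296),(326,65),(326,527)])
for i in range(6):
    s=robot.state();c=robot.read_camera("wrist");print(s["position"],c["mount"][:3,3],c["mount"][:3,2],onplane(c,p,.02,s)[0])
for i in range(3):
    c=robot.read_camera("top");print(c["t"],-c["R"].T@c["t"],c["R"][2])
print(robot.state()["time"])
```

```text
[ 0.55807 -0.30564  0.18827] [ 0.06657  0.00079 -0.16972] [-0.23854  0.00017  0.97113] [ 0.56193 -0.22723  0.02   ]
[ 0.55824 -0.30571  0.18853] [ 0.06657  0.00079 -0.16972] [-0.23854  0.00017  0.97113] [ 0.56215 -0.22734  0.02   ]
[ 0.55836 -0.3059   0.18867] [ 0.06657  0.00079 -0.16972] [-0.23854  0.00017  0.97113] [ 0.56231 -0.22756  0.02   ]
[ 0.55847 -0.30612  0.18879] [ 0.06657  0.00079 -0.16972] [-0.23854  0.00017  0.97113] [ 0.56247 -0.22782  0.02   ]
[ 0.55851 -0.30636  0.18884] [ 0.06657  0.00079 -0.16972] [-0.23854  0.00017  0.97113] [ 0.56254 -0.22807  0.02   ]
[ 0.5585  -0.30659  0.18883] [ 0.06657  0.00079 -0.16972] [-0.23854  0.00017  0.97113] [ 0.56256 -0.22831  0.02   ]
[0.14259 0.54947 1.16431] [0.42715 0.11638 1.21732] [ 0.10497  0.0117  -0.99441]
[0.14259 0.54947 1.16431] [0.42715 0.11638 1.21732] [ 0.10497  0.0117  -0.99441]
[0.14259 0.54947 1.16431] [0.42715 0.11638 1.21732] [ 0.10497  0.0117  -0.99441]
5.9
```

arm_command(motion=[{"dx": 0.004, "dy": 0.002, "dz": 0.04, "ax": 0.0, "ay": 0.0, "az": 0.0, "claw": 1.0}, {"dx": 0.004, "dy": 0.002, "dz": 0.08, "ax": 0.0, "ay": 0.0, "az": 0.0, "claw": 1.0}, {"dx": 0.004, "dy": 0.002, "dz": 0.11, "ax": 0.0, "ay": 0.0, "az": 0.0, "claw": 1.0}, {"dx": 0.004, "dy": 0.002, "dz": 0.11, "ax": 0.0, "ay": 0.0, "az": 0.0, "claw": 1.0}, {"dx": 0.004, "dy": 0.002, "dz": 0.11, "ax": 0.0, "ay": 0.0, "az": 0.0, "claw": 1.0}, {"dx": 0.004, "dy": 0.002, "dz": 0.11, "ax": 0.0, "ay": 0.0, "az": 0.0, "claw": 1.0}, {"dx": 0.004, "dy": 0.002, "dz": 0.11, "ax": 0.0, "ay": 0.0, "az": 0.0, "claw": 1.0}, {"dx": 0.004, "dy": 0.002, "dz": 0.11, "ax": 0.0, "ay": 0.0, "az": 0.0, "claw": 1.0}, {"dx": 0.004, "dy": 0.002, "dz": 0.11, "ax": 0.0, "ay": 0.0, "az": 0.0, "claw": 1.0}, {"dx": 0.004, "dy": 0.002, "dz": 0.11, "ax": 0.0, "ay": 0.0, "az": 0.0, "claw": 1.0}])

```text
time: 6.9
position: [0.5605, -0.3036, 0.0791]
orientation: [[0.001, 1.0, 0.001], [1.0, -0.001, -0.0], [-0.0, 0.001, -1.0]]
ft_force: [0.3, -0.6, -0.6]
opening: 0.0625
```

Run:
```python
from h import *
np.set_printoptions(precision=5,suppress=True)
s=robot.state()
go([.5605,-.228,.08])
c=robot.read_camera("wrist");cv2.imwrite("pics/w5.png",c["image"][:,:,::-1]);print(c["mount"])
go([.5605,-.228,.08])
im=cv2.imread('pics/w5.png')
cv2.imwrite('pics/cg.png',cv2.resize(im[60:210,240:390],None,fx=4,fy=4,interpolation=cv2.INTER_CUBIC))
cv2.imwrite('pics/ch.png',cv2.resize(im[170:290,240:390],None,fx=5,fy=5,interpolation=cv2.INTER_CUBIC))
```

```text
t 6.9 pos [ 0.5605 -0.3036  0.0791] d mm [75.6 -0.1 -1. ] a deg [ 0.03  0.02 -0.07] q [-0.499  0.519  1.71  -0.     0.912 -0.498] f [ 0.3 -0.6 -0.6] op 0.0625
[[ 0.00025 -0.97113 -0.23854  0.06657]
 [ 1.       0.00022  0.00017  0.00079]
 [-0.00011 -0.23854  0.97113 -0.16972]
 [ 0.       0.       0.       1.     ]]
t 6.95 pos [ 0.5604 -0.3036  0.0789] d mm [75.6 -0.  -1.1] a deg [ 0.02  0.01 -0.07] q [-0.499  0.52   1.71  -0.     0.912 -0.497] f [ 0.1 -0.3 -0.4] op 0.0626
```

View pics/cg.png

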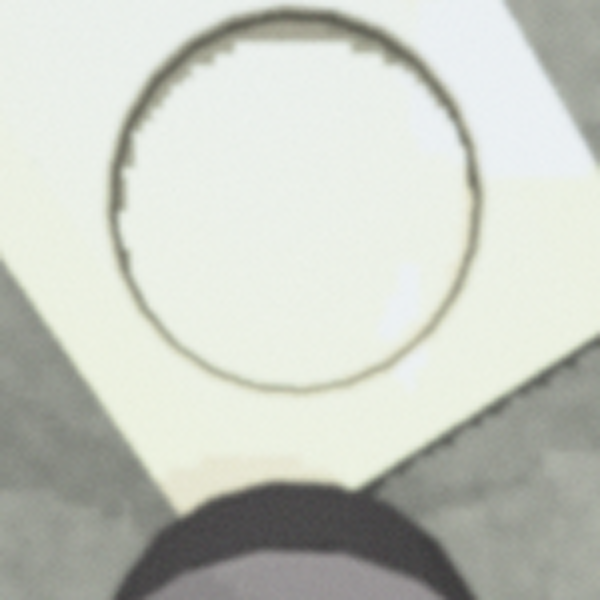

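View pics/ch.png

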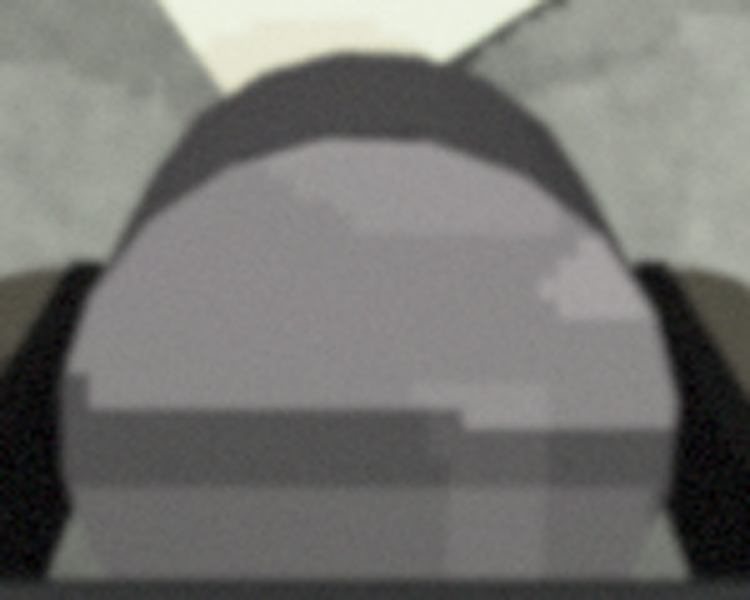

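Run:
```python
from h import *
np.set_printoptions(precision=5,suppress=True)
s=robot.state();c=robot.read_camera("wrist")
O=s["orientation"];P=s["position"]
def tool(px,zw): return ((onplane(c,px,zw,s)-P)@O)
print("well",tool(crop(240,60,4,[(296,199),(111,199),(481,199),(296,8),(297,390)]),.02))
print("top face",tool(crop(240,170,5,[(370,138),(60,430),(680,430)]),P[2]+.029))
print("rim",tool(crop(240,170,5,[(380,52)]),P[2]-.019))
```

```text
well [[ 0.07623  0.00114  0.05887]
 [ 0.07628 -0.03252  0.05886]
 [ 0.0763   0.0348   0.05889]
 [ 0.10884  0.00112  0.05887]
 [ 0.04153  0.00135  0.05888]]
top face [[ 0.03204  0.00102 -0.02901]
 [ 0.00176 -0.03017 -0.02901]
 [ 0.00176  0.03225 -0.02899]]
rim [[0.03146 0.00235 0.01899]]
```

arm_command(motion=[{"dx": 0.04, "dy": 0.0, "dz": 0.0, "ax": 0.0, "ay": 0.0, "az": 0.0, "claw": 1.0}, {"dx": 0.075, "dy": 0.0, "dz": 0.0, "ax": 0.0, "ay": 0.0, "az": 0.0, "claw": 1.0}, {"dx": 0.075, "dy": 0.0, "dz": 0.0, "ax": 0.0, "ay": 0.0, "az": 0.0, "claw": 1.0}, {"dx": 0.075, "dy": 0.0, "dz": 0.015, "ax": 0.0, "ay": 0.0, "az": 0.0, "claw": 1.0}, {"dx": 0.075, "dy": 0.0, "dz": 0.03, "ax": 0.0, "ay": 0.0, "az": 0.0, "claw": 1.0}, {"dx": 0.075, "dy": 0.0, "dz": 0.035, "ax": 0.0, "ay": 0.0, "az": 0.0, "claw": 1.0}, {"dx": 0.075, "dy": 0.0, "dz": 0.035, "ax": 0.0, "ay": 0.0, "az": 0.0, "claw": 1.0}, {"dx": 0.075, "dy": 0.0, "dz": 0.035, "ax": 0.0, "ay": 0.0, "az": 0.0, "claw": 1.0}, {"dx": 0.075, "dy": 0.0, "dz": 0.035, "ax": 0.0, "ay": 0.0, "az": 0.0, "claw": 1.0}])

```text
time: 7.9
position: [0.5607, -0.229, 0.0438]
orientation: [[0.002, 1.0, 0.001], [1.0, -0.002, -0.0], [-0.0, 0.001, -1.0]]
ft_force: [1.1, 0.3, -0.3]
opening: 0.0626
```

Run:
```python
from h import *
go([.5606,-.2286,.0288])
c=robot.read_camera("wrist");cv2.imwrite("pics/w6.png",c["image"][:,:,::-1])
im=c["image"][:,:,::-1]
cv2.imwrite('pics/ci.png',cv2.resize(im[130:290,220:410],None,fx=4,fy=4,interpolation=cv2.INTER_CUBIC)[:600])
c=robot.read_camera("scene");im=c["image"][:,:,::-1]
cv2.imwrite('pics/cj.png',cv2.resize(im[90:190,170:300],None,fx=6,fy=6,interpolation=cv2.INTER_CUBIC)[:600])
```

```text
t 7.9 pos [ 0.5607 -0.229   0.0438] d mm [ 0.4 -0.1 15. ] a deg [ 0.03  0.01 -0.1 ] q [-0.39   0.527  1.799 -0.     0.814 -0.388] f [ 1.1  0.3 -0.3] op 0.0626
```

View pics/ci.png

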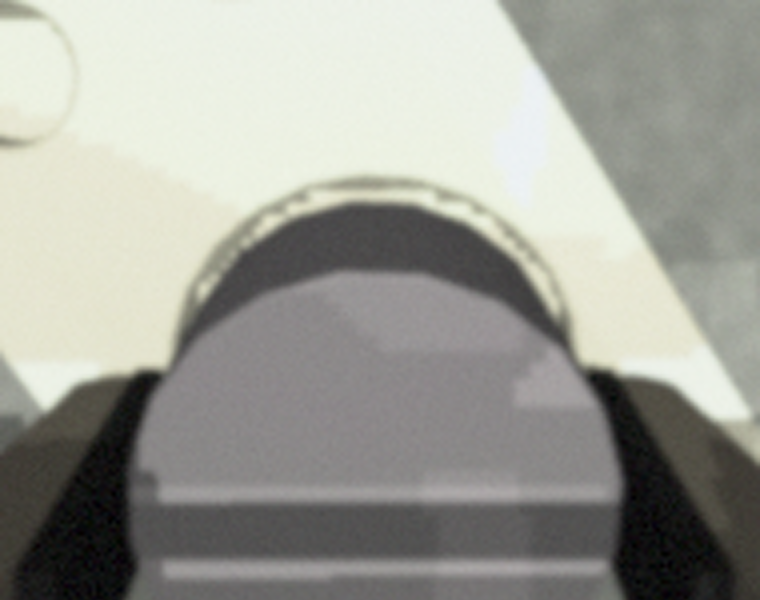

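View pics/cj.png

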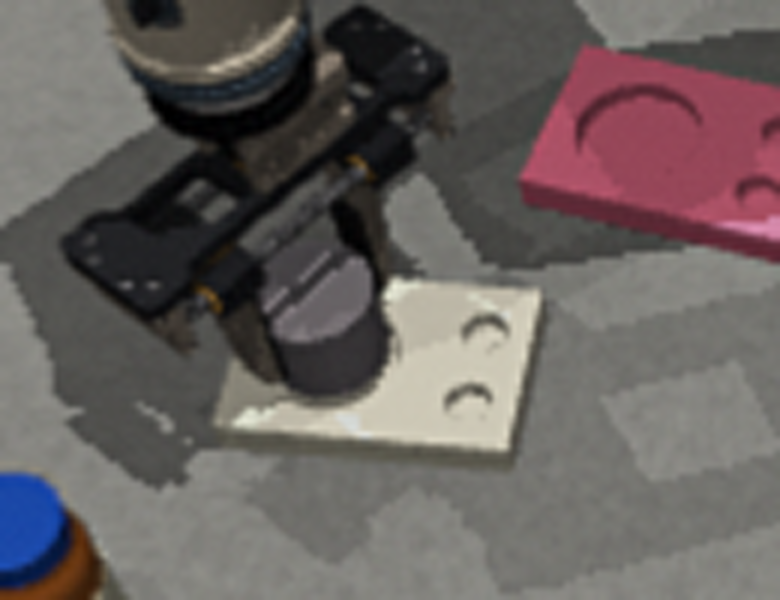

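The well's rim shows evenly around the cover. The gap at the far side is 5.75 px against about 5.5 px expected, and left and right are even. Lowering now.

arm_command(motion=[{"dx": 0.0, "dy": 0.0, "dz": 0.005, "ax": 0.0, "ay": 0.0, "az": 0.0, "claw": 1.0}, {"dx": 0.0, "dy": 0.0, "dz": 0.009, "ax": 0.0, "ay": 0.0, "az": 0.0, "claw": 1.0}, {"dx": 0.0, "dy": 0.0, "dz": 0.012, "ax": 0.0, "ay": 0.0, "az": 0.0, "claw": 1.0}, {"dx": 0.0, "dy": 0.0, "dz": 0.0145, "ax": 0.0, "ay": 0.0, "az": 0.0, "claw": 1.0}, {"dx": 0.0, "dy": 0.0, "dz": 0.0145, "ax": 0.0, "ay": 0.0, "az": 0.0, "claw": 1.0}, {"dx": 0.0, "dy": 0.0, "dz": 0.0145, "ax": 0.0, "ay": 0.0, "az": 0.0, "claw": 1.0}, {"dx": 0.0, "dy": 0.0, "dz": 0.0145, "ax": 0.0, "ay": 0.0, "az": 0.0, "claw": 1.0}])

```text
time: 8.7
position: [0.5604, -0.2285, 0.029]
orientation: [[0.001, 1.0, 0.0], [1.0, -0.001, -0.0], [-0.0, 0.0, -1.0]]
ft_force: [0.3, -0.3, -0.0]
opening: 0.0628
```

Run:
```python
from h import *
go([.5606,-.2286,.0288])
c=robot.read_camera("scene");im=c["image"][:,:,::-1]
cv2.imwrite('pics/ck.png',cv2.resize(im[90:190,170:300],None,fx=6,fy=6,interpolation=cv2.INTER_CUBIC)[:600])
```

```text
t 8.7 pos [ 0.5604 -0.2285  0.029 ] d mm [-0.1  0.2  0.2] a deg [ 0.    0.   -0.07] q [-0.39   0.549  1.806 -0.     0.787 -0.388] f [ 0.3 -0.3 -0. ] op 0.0628
```

View pics/ck.png

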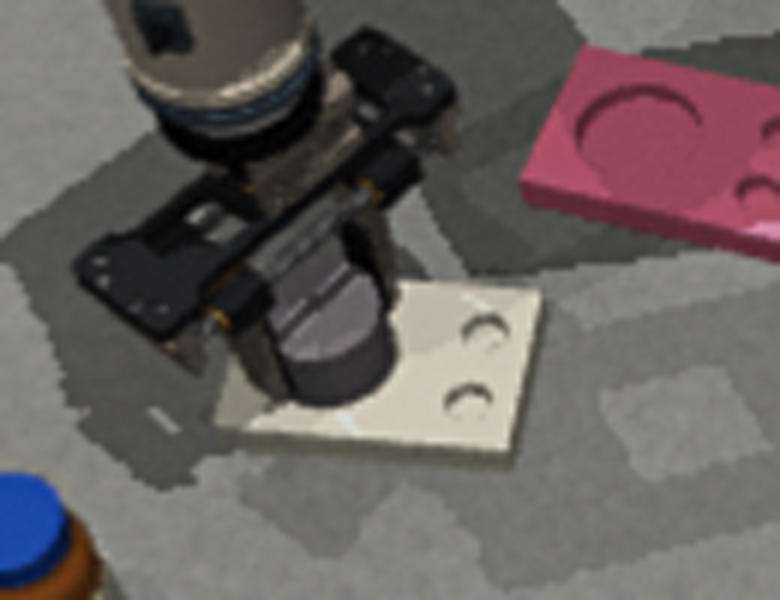

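The cover is inside the well and there's no side load. I'll release it and back straight up.

arm_command(motion=[{"dx": 0.0, "dy": 0.0, "dz": 0.0, "ax": 0.0, "ay": 0.0, "az": 0.0, "claw": 0.0}, {"dx": 0.0, "dy": 0.0, "dz": 0.0, "ax": 0.0, "ay": 0.0, "az": 0.0, "claw": 0.0}, {"dx": 0.0, "dy": 0.0, "dz": 0.0, "ax": 0.0, "ay": 0.0, "az": 0.0, "claw": 0.0}, {"dx": 0.0, "dy": 0.0, "dz": 0.0, "ax": 0.0, "ay": 0.0, "az": 0.0, "claw": 0.0}, {"dx": 0.0, "dy": 0.0, "dz": 0.0, "ax": 0.0, "ay": 0.0, "az": 0.0, "claw": 0.0}, {"dx": 0.0, "dy": 0.0, "dz": 0.0, "ax": 0.0, "ay": 0.0, "az": 0.0, "claw": 0.0}, {"dx": 0.0, "dy": 0.0, "dz": -0.02, "ax": 0.0, "ay": 0.0, "az": 0.0, "claw": 0.0}, {"dx": 0.0, "dy": 0.0, "dz": -0.06, "ax": 0.0, "ay": 0.0, "az": 0.0, "claw": 0.0}, {"dx": 0.0, "dy": 0.0, "dz": -0.1, "ax": 0.0, "ay": 0.0, "az": 0.0, "claw": 0.0}, {"dx": 0.0, "dy": 0.0, "dz": -0.14, "ax": 0.0, "ay": 0.0, "az": 0.0, "claw": 0.0}, {"dx": 0.0, "dy": 0.0, "dz": -0.16, "ax": 0.0, "ay": 0.0, "az": 0.0, "claw": 0.0}, {"dx": 0.0, "dy": 0.0, "dz": -0.16, "ax": 0.0, "ay": 0.0, "az": 0.0, "claw": 0.0}])

```text
time: 9.95
position: [0.5623, -0.2293, 0.1926]
orientation: [[0.001, 1.0, 0.006], [1.0, -0.001, -0.002], [-0.002, 0.006, -1.0]]
ft_force: [0.3, -0.4, 0.0]
opening: 0.0923
```

Run:
```python
from h import *
np.set_printoptions(precision=4,suppress=True)
s=robot.state();go([.485,.149,.189])
c=robot.read_camera("wrist");cv2.imwrite("pics/w7.png",c["image"][:,:,::-1])
a=np.radians(np.arange(0,360,90))
print(proj(c,np.c_[.5605+.0315*np.cos(a),-.2286+.0315*np.sin(a),a*0+.058],s))
c=robot.read_camera("scene");im=c["image"][:,:,::-1]
cv2.imwrite('pics/cl.png',cv2.resize(im[110:190,190:290],None,fx=7,fy=7,interpolation=cv2.INTER_CUBIC))
```

```text
t 9.95 pos [ 0.5623 -0.2293  0.1926] d mm [378.2 -77.8   2.3] a deg [ 0.32  0.13 -0.07] q [-0.39   0.344  1.699 -0.     1.093 -0.388] f [ 0.3 -0.4  0. ] op 0.0923
[[340.5243 188.5088]
 [309.7575 157.8605]
 [279.1893 188.6439]
 [309.9782 217.8443]]
```

View pics/w7.png

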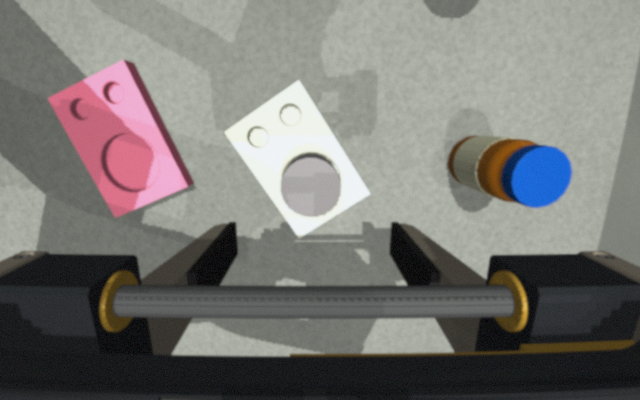

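View pics/cl.png

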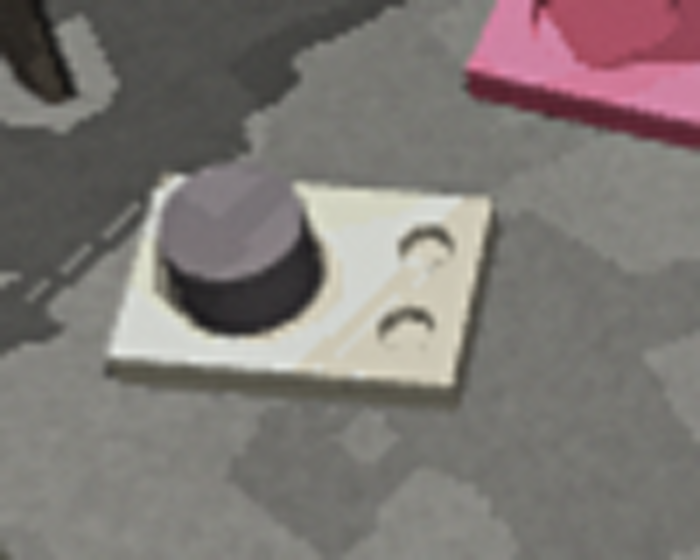

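The cover stands upright in the well; its top is 60 px wide in the wrist view against 61 px predicted. Back to the jar.

arm_command(motion=[{"dx": 0.378, "dy": -0.076, "dz": 0.0, "ax": 0.0, "ay": 0.0, "az": 0.0, "claw": 0.0}, {"dx": 0.378, "dy": -0.076, "dz": 0.0, "ax": 0.0, "ay": 0.0, "az": 0.0, "claw": 0.0}, {"dx": 0.378, "dy": -0.076, "dz": 0.0, "ax": 0.0, "ay": 0.0, "az": 0.0, "claw": 0.0}, {"dx": 0.378, "dy": -0.076, "dz": 0.0, "ax": 0.0, "ay": 0.0, "az": 0.0, "claw": 0.0}, {"dx": 0.378, "dy": -0.076, "dz": 0.0, "ax": 0.0, "ay": 0.0, "az": 0.0, "claw": 0.0}, {"dx": 0.378, "dy": -0.076, "dz": 0.0, "ax": 0.0, "ay": 0.0, "az": 0.0, "claw": 0.0}, {"dx": 0.378, "dy": -0.076, "dz": 0.0, "ax": 0.0, "ay": 0.0, "az": 0.0, "claw": 0.0}, {"dx": 0.378, "dy": -0.076, "dz": 0.0, "ax": 0.0, "ay": 0.0, "az": 0.0, "claw": 0.0}, {"dx": 0.378, "dy": -0.076, "dz": 0.0, "ax": 0.0, "ay": 0.0, "az": 0.0, "claw": 0.0}, {"dx": 0.378, "dy": -0.076, "dz": 0.0, "ax": 0.0, "ay": 0.0, "az": 0.0, "claw": 0.0}, {"dx": 0.378, "dy": -0.076, "dz": 0.0, "ax": 0.0, "ay": 0.0, "az": 0.0, "claw": 0.0}, {"dx": 0.378, "dy": -0.076, "dz": 0.0, "ax": 0.0, "ay": 0.0, "az": 0.0, "claw": 0.0}])

```text
time: 11.25
position: [0.4849, 0.1484, 0.1886]
orientation: [[0.003, 1.0, -0.001], [1.0, -0.003, -0.0], [-0.0, -0.001, -1.0]]
ft_force: [0.1, -0.1, 0.7]
opening: 0.092
```

arm_command(motion=[{"dx": 0.0, "dy": 0.0, "dz": 0.0, "ax": 0.0, "ay": 0.0, "az": 0.0, "claw": 0.0}, {"dx": 0.0, "dy": 0.0, "dz": 0.0, "ax": 0.0, "ay": 0.0, "az": 0.0, "claw": 0.0}])

```text
time: 11.45
position: [0.4851, 0.1488, 0.1891]
orientation: [[0.003, 1.0, 0.0], [1.0, -0.003, -0.0], [-0.0, 0.0, -1.0]]
ft_force: [-0.0, -0.1, 0.6]
opening: 0.0919
```

Run:
```python
from h import *
np.set_printoptions(precision=4,suppress=True)
s=robot.state();go([.4855,.149,.189])
c=robot.read_camera("wrist");im=c["image"][:,:,::-1];cv2.imwrite("pics/w8.png",im)
print(proj(c,[[.4855,.149,.106],[.4855,.149,.006]],s))
cv2.imwrite('pics/cm.png',cv2.resize(im[110:250,235:395],None,fx=4.5,fy=4,interpolation=cv2.INTER_CUBIC))
```

```text
t 11.45 pos [0.4851 0.1488 0.1891] d mm [0.2 0.4 0.1] a deg [ 0.    0.   -0.15] q [ 0.295  0.199  1.907 -0.     1.035  0.297] f [-0.  -0.1  0.6] op 0.0919
[[312.6516 202.1188]
 [312.7839 180.631 ]]
```

View pics/w8.png

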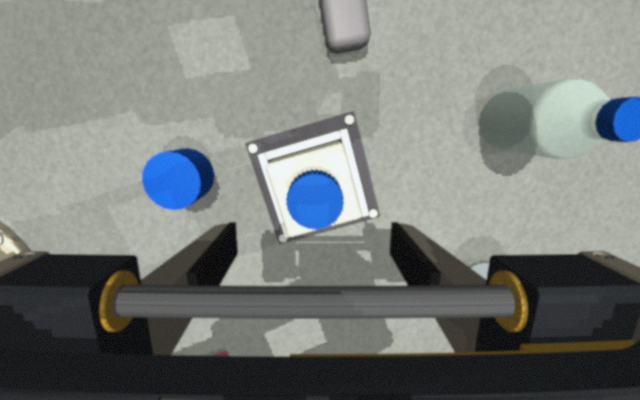

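View pics/cm.png

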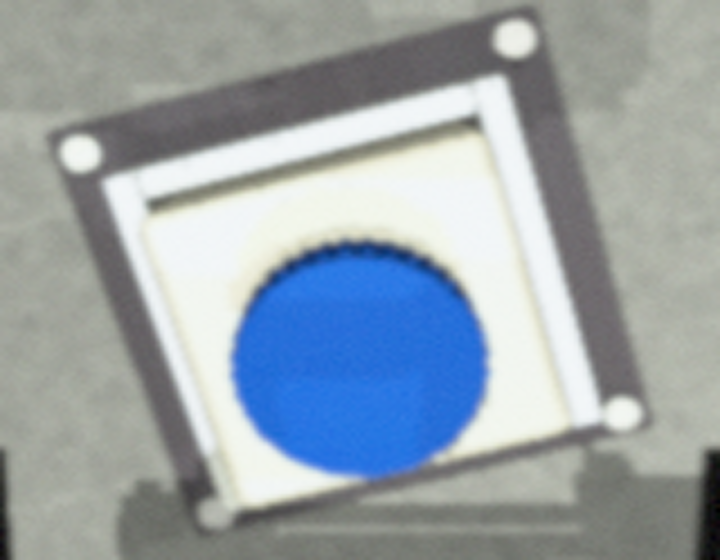

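Run:
```python
from h import *
np.set_printoptions(precision=4,suppress=True)
s=robot.state();c=robot.read_camera("wrist")
def cr(p): p=np.array(p,float);return np.array([235,110])+(p+.5)/[4.5,4]-.5
b=onplane(c,cr([(515,39),(80,153),(215,514),(624,413)]),.008,s);print(b.mean(0),[np.linalg.norm(b[i]-b[i-1]) for i in range(4)])
k=onplane(c,cr([(360.5,364),(233,364),(488,364),(360,252),(360,477)]),.106,s);print(k)
go([.486,.1494,.078])
```

```text
[0.4872 0.1487 0.008 ] [np.float64(0.11429079599479819), np.float64(0.11466215426735309), np.float64(0.11485379188698387), np.float64(0.11533636134618884)]
[[0.4872 0.1505 0.106 ]
 [0.4628 0.1505 0.106 ]
 [0.5117 0.1504 0.106 ]
 [0.4872 0.1748 0.106 ]
 [0.4871 0.1247 0.106 ]]
t 11.55 pos [0.4851 0.1491 0.1891] d mm [  0.3   0.9 111.1] a deg [ 0.01 -0.   -0.12] q [ 0.295  0.199  1.907 -0.     1.036  0.297] f [ 0.4 -0.8  1. ] op 0.0917
```

arm_command(motion=[{"dx": 0.0, "dy": 0.001, "dz": 0.04, "ax": 0.0, "ay": 0.0, "az": 0.0, "claw": 0.0}, {"dx": 0.0, "dy": 0.001, "dz": 0.075, "ax": 0.0, "ay": 0.0, "az": 0.0, "claw": 0.0}, {"dx": 0.0, "dy": 0.001, "dz": 0.1, "ax": 0.0, "ay": 0.0, "az": 0.0, "claw": 0.0}, {"dx": 0.0, "dy": 0.001, "dz": 0.11, "ax": 0.0, "ay": 0.0, "az": 0.0, "claw": 0.0}, {"dx": 0.0, "dy": 0.001, "dz": 0.11, "ax": 0.0, "ay": 0.0, "az": 0.0, "claw": 0.0}, {"dx": 0.0, "dy": 0.001, "dz": 0.11, "ax": 0.0, "ay": 0.0, "az": 0.0, "claw": 0.0}, {"dx": 0.0, "dy": 0.001, "dz": 0.11, "ax": 0.0, "ay": 0.0, "az": 0.0, "claw": 0.0}, {"dx": 0.0, "dy": 0.001, "dz": 0.11, "ax": 0.0, "ay": 0.0, "az": 0.0, "claw": 0.0}])

```text
time: 12.35
position: [0.4868, 0.1498, 0.0803]
orientation: [[0.001, 1.0, 0.002], [1.0, -0.001, 0.001], [0.001, 0.002, -1.0]]
ft_force: [-0.4, 0.3, -0.7]
opening: 0.0918
```

Run:
```python
from h import *
np.set_printoptions(precision=4,suppress=True)
s=robot.state();go([.486,.1494,.078])
c=robot.read_camera("wrist");im=c["image"][:,:,::-1];cv2.imwrite("pics/w9.png",im)
a=np.radians(np.arange(0,360,90))
print(proj(c,np.c_[.486+.025*np.cos(a),.1494+.025*np.sin(a),a*0+.106],s))
```

```text
t 12.35 pos [0.4868 0.1498 0.0803] d mm [-0.4 -0.8  2.3] a deg [ 0.12 -0.04 -0.07] q [ 0.296  0.352  1.993 -0.     0.794  0.297] f [-0.4  0.3 -0.7] op 0.0918
[[358.7207 256.7571]
 [310.0429 210.2486]
 [261.7002 256.9209]
 [310.3799 299.829 ]]
```

View pics/w9.png

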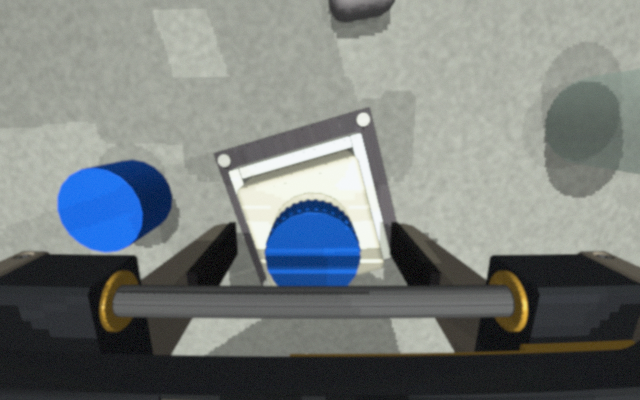

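arm_command(motion=[{"dx": 0.0, "dy": -0.001, "dz": 0.0005, "ax": 0.0, "ay": 0.0, "az": 0.0, "claw": 0.0}, {"dx": 0.0, "dy": -0.001, "dz": 0.0005, "ax": 0.0, "ay": 0.0, "az": 0.0, "claw": 0.0}, {"dx": 0.0, "dy": -0.001, "dz": 0.0005, "ax": 0.0, "ay": 0.0, "az": 0.0, "claw": 1.0}, {"dx": 0.0, "dy": -0.001, "dz": 0.0005, "ax": 0.0, "ay": 0.0, "az": 0.0, "claw": 1.0}, {"dx": 0.0, "dy": -0.001, "dz": 0.0005, "ax": 0.0, "ay": 0.0, "az": 0.0, "claw": 1.0}, {"dx": 0.0, "dy": -0.001, "dz": 0.0005, "ax": 0.0, "ay": 0.0, "az": 0.0, "claw": 1.0}, {"dx": 0.0, "dy": -0.001, "dz": 0.0005, "ax": 0.0, "ay": 0.0, "az": 0.0, "claw": 1.0}, {"dx": 0.0, "dy": -0.001, "dz": 0.0005, "ax": 0.0, "ay": 0.0, "az": 0.0, "claw": 1.0}, {"dx": 0.0, "dy": -0.001, "dz": 0.0005, "ax": 0.0, "ay": 0.0, "az": 0.0, "claw": 1.0}, {"dx": 0.0, "dy": -0.001, "dz": 0.0005, "ax": 0.0, "ay": 0.0, "az": 0.0, "claw": 1.0}])

```text
time: 13.4
position: [0.4856, 0.1496, 0.0787]
orientation: [[0.001, 1.0, 0.001], [1.0, -0.001, 0.0], [0.0, 0.001, -1.0]]
ft_force: [4.1, -0.9, -0.9]
opening: 0.05
```

Run:
```python
from h import *
s=robot.state();go([.486,.1494,.078]);print(s["torque"])
```

```text
t 13.4 pos [0.4856 0.1496 0.0787] d mm [-0.2  0.4  0.7] a deg [ 0.07 -0.01 -0.07] q [ 0.296  0.354  1.996 -0.     0.791  0.298] f [ 4.1 -0.9 -0.9] op 0.05
[-0.27832889 -0.60279555 -0.01556521]
```

The cap is gripped: the opening reads 50 mm. Turning anticlockwise now, which is negative az.

arm_command(motion=[{"dx": 0.0, "dy": 0.0, "dz": 0.0, "ax": 0.0, "ay": 0.0, "az": -4.0, "claw": 1.0}, {"dx": 0.0, "dy": 0.0, "dz": 0.0, "ax": 0.0, "ay": 0.0, "az": -8.0, "claw": 1.0}, {"dx": 0.0, "dy": 0.0, "dz": 0.0, "ax": 0.0, "ay": 0.0, "az": -12.0, "claw": 1.0}, {"dx": 0.0, "dy": 0.0, "dz": 0.0, "ax": 0.0, "ay": 0.0, "az": -16.0, "claw": 1.0}, {"dx": 0.0, "dy": 0.0, "dz": 0.0, "ax": 0.0, "ay": 0.0, "az": -20.0, "claw": 1.0}, {"dx": 0.0, "dy": 0.0, "dz": 0.0, "ax": 0.0, "ay": 0.0, "az": -25.0, "claw": 1.0}, {"dx": 0.0, "dy": 0.0, "dz": 0.0, "ax": 0.0, "ay": 0.0, "az": -30.0, "claw": 1.0}, {"dx": 0.0, "dy": 0.0, "dz": 0.0, "ax": 0.0, "ay": 0.0, "az": -35.0, "claw": 1.0}, {"dx": 0.0, "dy": 0.0, "dz": 0.0, "ax": 0.0, "ay": 0.0, "az": -40.0, "claw": 1.0}])

```text
time: 14.3
position: [0.4854, 0.1494, 0.0788]
orientation: [[-0.644, 0.765, 0.001], [0.765, 0.644, -0.0], [-0.001, 0.001, -1.0]]
ft_force: [3.5, -1.7, 1.3]
opening: 0.0498
```

Run:
```python
from h import *
s=robot.state();go([.486,.1494,.078]);print(s["torque"])
```

```text
t 14.3 pos [0.4854 0.1494 0.0788] d mm [-0.4  0.5  0.8] a deg [4.000e-02 2.000e-02 4.009e+01] q [ 0.296  0.354  1.996 -0.     0.791 -0.404] f [ 3.5 -1.7  1.3] op 0.0498
[-0.47248315 -0.64504499 -0.41146019]
```

The torque about z is about -0.41 N m against the turn, so the thread is dragging without much slip. Another 40°.

arm_command(motion=[{"dx": 0.0, "dy": 0.0, "dz": 0.0, "ax": 0.0, "ay": 0.0, "az": -5.0, "claw": 1.0}, {"dx": 0.0, "dy": 0.0, "dz": 0.0, "ax": 0.0, "ay": 0.0, "az": -10.0, "claw": 1.0}, {"dx": 0.0, "dy": 0.0, "dz": 0.0, "ax": 0.0, "ay": 0.0, "az": -15.0, "claw": 1.0}, {"dx": 0.0, "dy": 0.0, "dz": 0.0, "ax": 0.0, "ay": 0.0, "az": -20.0, "claw": 1.0}, {"dx": 0.0, "dy": 0.0, "dz": 0.0, "ax": 0.0, "ay": 0.0, "az": -25.0, "claw": 1.0}, {"dx": 0.0, "dy": 0.0, "dz": 0.0, "ax": 0.0, "ay": 0.0, "az": -30.0, "claw": 1.0}, {"dx": 0.0, "dy": 0.0, "dz": 0.0, "ax": 0.0, "ay": 0.0, "az": -35.0, "claw": 1.0}, {"dx": 0.0, "dy": 0.0, "dz": 0.0, "ax": 0.0, "ay": 0.0, "az": -40.0, "claw": 1.0}, {"dx": 0.0, "dy": 0.0, "dz": 0.0, "ax": 0.0, "ay": 0.0, "az": -40.0, "claw": 1.0}, {"dx": 0.0, "dy": 0.0, "dz": 0.0, "ax": 0.0, "ay": 0.0, "az": -40.0, "claw": 1.0}, {"dx": 0.0, "dy": 0.0, "dz": 0.0, "ax": 0.0, "ay": 0.0, "az": -40.0, "claw": 1.0}])

```text
time: 15.4
position: [0.4855, 0.1493, 0.0788]
orientation: [[-0.985, 0.175, 0.001], [0.175, 0.985, -0.0], [-0.001, -0.0, -1.0]]
ft_force: [4.2, -2.8, 0.1]
opening: 0.0501
```

Run:
```python
from h import *
s=robot.state();go([.486,.1494,.078]);print(s["torque"])
c=robot.read_camera("wrist");im=c["image"][:,:,::-1];cv2.imwrite("pics/w10.png",im)
```

```text
t 15.4 pos [0.4855 0.1493 0.0788] d mm [-0.5  0.2  0.8] a deg [3.000e-02 5.000e-02 7.991e+01] q [ 2.960e-01  3.540e-01  1.996e+00 -1.000e-03  7.920e-01 -1.098e+00] f [ 4.2 -2.8  0.1] op 0.0501
[-0.61043477 -0.61149146 -0.25922168]
```

View pics/w10.png

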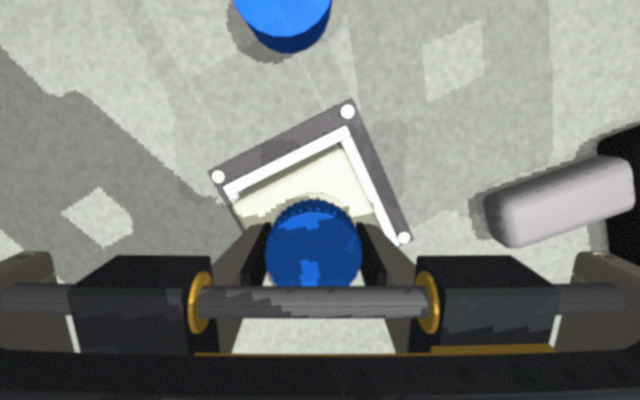

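The gripper has turned 80°, about 1.4 rad. I'll lift slowly and watch the vertical force.

arm_command(motion=[{"dx": 0.0, "dy": 0.0, "dz": -0.001, "ax": 0.0, "ay": 0.0, "az": 0.0, "claw": 1.0}, {"dx": 0.0, "dy": 0.0, "dz": -0.002, "ax": 0.0, "ay": 0.0, "az": 0.0, "claw": 1.0}, {"dx": 0.0, "dy": 0.0, "dz": -0.004, "ax": 0.0, "ay": 0.0, "az": 0.0, "claw": 1.0}, {"dx": 0.0, "dy": 0.0, "dz": -0.006, "ax": 0.0, "ay": 0.0, "az": 0.0, "claw": 1.0}, {"dx": 0.0, "dy": 0.0, "dz": -0.006, "ax": 0.0, "ay": 0.0, "az": 0.0, "claw": 1.0}])

```text
time: 15.95
position: [0.4851, 0.1499, 0.0851]
orientation: [[-0.985, 0.175, 0.0], [0.175, 0.985, 0.0], [-0.0, 0.0, -1.0]]
ft_force: [1.3, -0.4, 0.6]
opening: 0.05
```

Run:
```python
from h import *
s=robot.state();go([.486,.1494,.078]);print(s["torque"])
c=robot.read_camera("scene");im=c["image"][:,:,::-1]
cv2.imwrite('pics/cn.png',cv2.resize(im[130:240,280:400],None,fx=5,fy=5,interpolation=cv2.INTER_CUBIC))
```

```text
t 15.95 pos [0.4851 0.1499 0.0851] d mm [-1.  -0.3  7.1] a deg [ 3.000e-02 -1.000e-02  7.994e+01] q [ 0.296  0.343  1.992  0.     0.806 -1.099] f [ 1.3 -0.4  0.6] op 0.05
[ 0.00110904 -0.26634433  0.03255204]
```

View pics/cn.png

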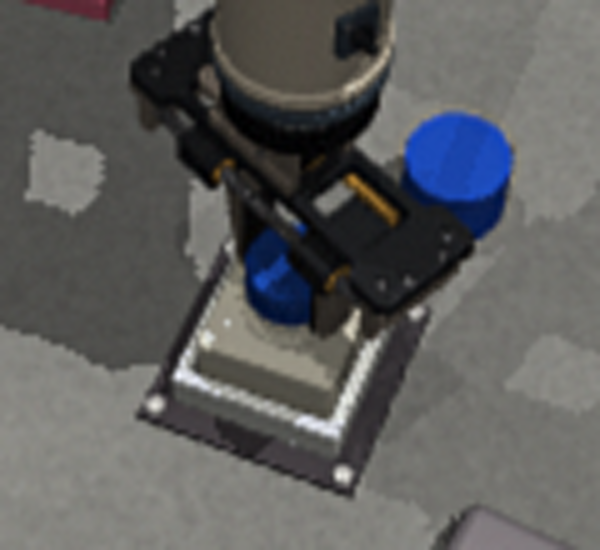

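There's no pull on the jar and the torque has gone, so the thread is free. I'll lift another 46 mm, which puts the rim about 30 mm above the mouth.

arm_command(motion=[{"dx": 0.0, "dy": 0.0, "dz": -0.005, "ax": 0.0, "ay": 0.0, "az": 0.0, "claw": 1.0}, {"dx": 0.0, "dy": 0.0, "dz": -0.011, "ax": 0.0, "ay": 0.0, "az": 0.0, "claw": 1.0}, {"dx": 0.0, "dy": 0.0, "dz": -0.018, "ax": 0.0, "ay": 0.0, "az": 0.0, "claw": 1.0}, {"dx": 0.0, "dy": 0.0, "dz": -0.026, "ax": 0.0, "ay": 0.0, "az": 0.0, "claw": 1.0}, {"dx": 0.0, "dy": 0.0, "dz": -0.034, "ax": 0.0, "ay": 0.0, "az": 0.0, "claw": 1.0}, {"dx": 0.0, "dy": 0.0, "dz": -0.041, "ax": 0.0, "ay": 0.0, "az": 0.0, "claw": 1.0}, {"dx": 0.0, "dy": 0.0, "dz": -0.046, "ax": 0.0, "ay": 0.0, "az": 0.0, "claw": 1.0}, {"dx": 0.0, "dy": 0.0, "dz": -0.046, "ax": 0.0, "ay": 0.0, "az": 0.0, "claw": 1.0}, {"dx": 0.0, "dy": 0.0, "dz": -0.046, "ax": 0.0, "ay": 0.0, "az": 0.0, "claw": 1.0}, {"dx": 0.0, "dy": 0.0, "dz": -0.046, "ax": 0.0, "ay": 0.0, "az": 0.0, "claw": 1.0}, {"dx": 0.0, "dy": 0.0, "dz": -0.046, "ax": 0.0, "ay": 0.0, "az": 0.0, "claw": 1.0}, {"dx": 0.0, "dy": 0.0, "dz": -0.046, "ax": 0.0, "ay": 0.0, "az": 0.0, "claw": 1.0}])

```text
time: 17.2
position: [0.4847, 0.1495, 0.1303]
orientation: [[-0.985, 0.175, -0.0], [0.175, 0.985, -0.0], [0.0, -0.0, -1.0]]
ft_force: [0.2, 0.5, 0.2]
opening: 0.0499
```

arm_command(motion=[{"dx": 0.0, "dy": 0.0, "dz": 0.0, "ax": 0.0, "ay": 0.0, "az": 0.0, "claw": 1.0}, {"dx": 0.0, "dy": 0.0, "dz": 0.0, "ax": 0.0, "ay": 0.0, "az": 0.0, "claw": 1.0}, {"dx": 0.0, "dy": 0.0, "dz": 0.0, "ax": 0.0, "ay": 0.0, "az": 0.0, "claw": 1.0}, {"dx": 0.0, "dy": 0.0, "dz": 0.0, "ax": 0.0, "ay": 0.0, "az": 0.0, "claw": 1.0}, {"dx": 0.0, "dy": 0.0, "dz": 0.0, "ax": 0.0, "ay": 0.0, "az": 0.0, "claw": 1.0}])

```text
time: 17.7
position: [0.4849, 0.1496, 0.1306]
orientation: [[-0.985, 0.175, -0.0], [0.175, 0.985, -0.0], [0.0, -0.0, -1.0]]
ft_force: [0.1, -0.5, -0.2]
opening: 0.05
```

Run:
```python
from h import *
s=robot.state();go([.486,.1494,.130]);print(s["torque"])
c=robot.read_camera("scene");im=c["image"][:,:,::-1];cv2.imwrite("pics/s12.png",im)
cv2.imwrite('pics/co.png',cv2.resize(im[130:240,280:400],None,fx=5,fy=5,interpolation=cv2.INTER_CUBIC))
c=robot.read_camera("wrist");im=c["image"][:,:,::-1];cv2.imwrite("pics/w12.png",im)
go([.486,.1494,.130])
```

```text
t 17.7 pos [0.4849 0.1496 0.1306] d mm [-1.1  0.   0.6] a deg [-0.    0.   79.93] q [ 0.296  0.275  1.96  -0.     0.907 -1.099] f [ 0.1 -0.5 -0.2] op 0.05
[0.00518414 0.00506042 0.06689875]
t 17.8 pos [0.4849 0.1496 0.1306] d mm [-1.1  0.   0.6] a deg [ 0.    0.   79.93] q [ 0.296  0.275  1.96  -0.     0.907 -1.099] f [-0.5 -0.5 -0.6] op 0.05
```

View pics/co.png

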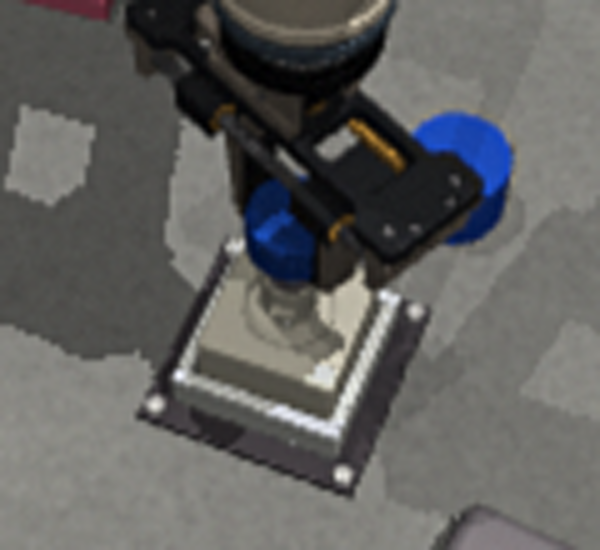

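View pics/w12.png

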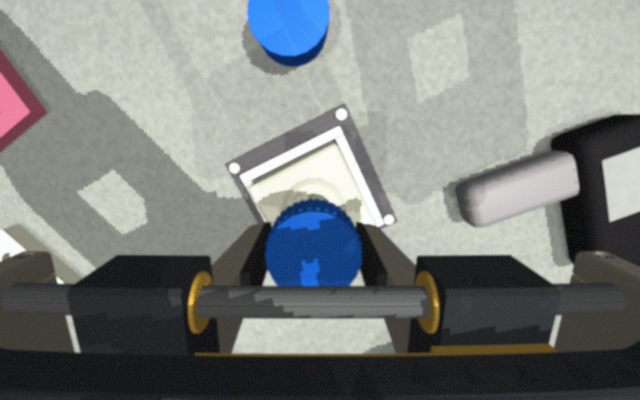

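View pics/s12.png

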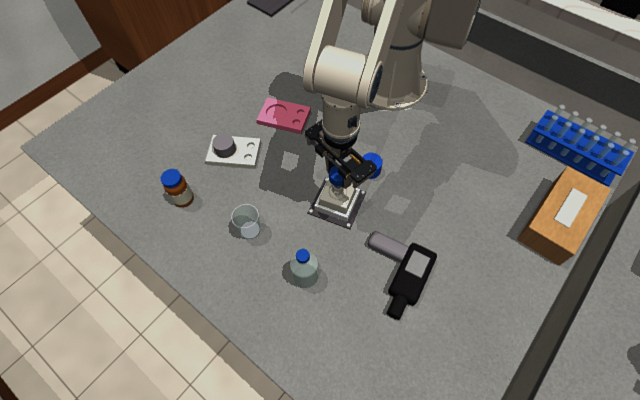

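The cap is off with the neck visible below it, at about (285,295) in the enlarged scene crop. The jar is still seated, the cover is in its well, and the bystanders haven't moved. The arm is still, so I'll hand the job in.

Run:
```python
from plant import robot
print(robot.close_job())
print(robot.state()["time"],robot.state()["opening"])
```

```text
the job is handed in; nothing more can be done
None
the job is handed in; nothing more can be done
```

The job is handed in, at about 17.8 s of the 58 s allowed. The system gave no verdict.

**What I did:** I lifted the grey cover off the jar and set it in the large well of the white holder, then released it. I gripped the cap and turned it 80° (about 1.4 rad) anticlockwise. I then lifted it straight up by about 52 mm and left it held in the gripper.

**Last checks:**
- **Cap:** the gripper opening is 50.0 mm, which matches the cap's diameter. The tool points straight down and is still. By calculation the rim is about 30 mm above the mouth and about 1 mm off its axis.
- **Jar:** there was no pull on it during the lift (under 1 N vertically). The pictures show it seated in the nest with the neck clear below the cap.
- **Cover:** it stands upright in the well. Just before I lowered it, it looked centred to a fraction of a millimetre.
- **Bystanders:** the beaker, bottles and meter look unmoved in the last scene picture.

**What failed or disagreed:**
- My first move call was refused because the rows left out some fields; nothing moved.
- The top camera placed the cover and the well 2 to 4 mm short of the wrist camera in x. The wrist view itself read about 1 mm too far in x. I relied on the wrist view, corrected for that, and on how the grips centred.
- The thread angle can't be read directly. I inferred it from the gripper's turn and from the torque disappearing on lift.

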